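# Load washed tools into the clip-lid bench dryer and start its timer

## Task

Dry the washed tools: flip off both spring clips of the bench dryer and only then lift its lid off, lay every tool that is on the draining mat inside, put the lid back squarely and snap both clips on again. Starting the timer starts the blower, so do that last: turn the timer knob clockwise until its white pointer line meets the small brass tab on the dial's rim.

Things in the scene. Friction and masses are not known exactly. Their poses are not given: they have to be found in the camera images.
- dryer: grey bench dryer, fixed: an open well, a control box in front (local -x), a blower behind. Origin at bench height under the well's centre; y along the well's long side, to the robot's left; z up. Well outside 160 (x) x 230 (y) mm, inside 150 x 220, walls 5, rim 100 above the bench, 50 deep. Control box: x -182 to -80, y -75 to 75, top at z 85. Blower: to x 120, 92 wide, top at z 98
- dryer_floor (a point): centre of the flat slotted floor inside the well, 50 mm above the bench; axes as the dryer's
- dryer_rim (a point): centre of the well's mouth, 100 mm above the bench; axes as the dryer's. The lid's origin lies here when the lid is seated
- lid: aluminium lift-off lid, 170 (x) x 268 (y) mm, 0.45 kg, same either way round. Origin: centre of the underside of its 6 mm plate, on the rim when seated. Rolled end beads along x, 16 mm thick, centred at y -126, 126 (down to z -8), pass outside the end walls by 3 mm; sloping strips below (to z -13) pass inside the long walls by about 3 mm. On the bench its origin is about 13 mm up
- lid_handle (a point): centre of the lid's black bar handle: the bar lies along the lid's y, 116 mm long, 14 mm wide (x), 12 mm high, 42 mm above the lid's origin, on posts at y -47 and 47; 30 mm free under it. Grip it across the 14 mm
- clip_left (a joint): steel spring clip at the dryer's +y end, rad: 0 = on (nose snapped behind the lid's rolled bead), grows as its top swings outward, 0.75 = fully off. Once its nose has passed the bead (about 0.13) a light spring (0.04 Nm) throws it open by itself; it stays on only behind the bead of a seated lid. Passing the bead takes 3 to 6 N at the tab either way; it can go to -0.08
- clip_left_pivot (a point): hinge axis of the left clip, along the dryer's x, 11 mm outside the end wall, 48 mm above the bench. Seen from it, clip on: a plate 36 mm wide (x), 2.5 thick, upright 13.5 mm outward from 16 to 66 mm up, then the tab sloping outward to 22.5 mm outward, 102 mm up; a bridge 65 mm up runs inward to the nose, 7 mm inward
- clip_left_tab (a point): point on the left clip's tab, 90 mm up and 20.5 mm outward of its hinge when on (138 mm above the bench, 32 above the lid's plate); swings with the clip. A fingertip can push the tab outward from the lid's side to flip the clip off, or inward from outside to snap it on
- clip_right (a joint): the same clip at the dryer's -y end, rad: 0 = on, 0.75 = fully off; the same spring and forces
- clip_right_pivot (a point): hinge axis of the right clip, as for the left one, mirrored
- clip_right_tab (a point): point on the right clip's tab, as for the left one, mirrored
- timer (a joint): timer knob on top of the control box, rad, grows clockwise seen from above, 0 to 4.71, stays where it is left (about 0.04 Nm)
- timer_grip (a point): on the knob's vertical axis at the middle of its bar grip, 102 mm above the bench, 142 mm in front (-x) of the dryer's origin. The bar is 44 mm long, 12 wide, 20 high (10 above and below this point), above a 50 mm skirt; it points along the dryer's direction 135 degrees minus the joint value (counted from the dryer's +x towards +y)
- timer_pointer (a point): end of the knob's white pointer line, carried out to 28 mm from the knob's axis
- set_tab (a joint): position of the brass tab on the dial's rim on the same scale as timer, rad: the pointer meets it when timer equals this value. It is stiff; leave it
- set_mark (a point): inner end of the brass tab, 28 mm from the knob's axis, where the pointer must come
- drain_mat: thin ribbed rubber mat, fixed, 270 x 215 mm, 1.5 mm thin, on which the washed tools start; origin at the centre of its underside
- spanner_1: combination spanner, 23 x 171 x 8 mm, 0.06 kg; origin at the centre of its underside, y along its length, z up; flat shank 12 mm wide, 7 mm high, along y -58 to 58. Absent in some runs
- spanner_2: combination spanner, 23 x 149 x 8 mm, 0.06 kg; origin at the centre of its underside, y along its length; flat shank 12 mm wide, 7 mm high, along y -50 to 50. Absent in some runs
- pliers: long-nose pliers, 52 x 175 x 12 mm, 0.17 kg; origin at the centre of their underside, y along the length, handles towards +y, jaws towards -y; they do not open; at y = -15 they are about 45 mm wide (x -20 to 26). Absent in some runs
- parts_brush: parts brush with a wooden handle, 25 x 174 x 12 mm, 0.04 kg; origin at the centre of its underside, y along its length, bristles towards -y (y -87 to -55, 24 mm wide), then ferrule and handle, 20 mm wide and 10 to 12 mm high, to y 87. Absent in some runs

How it is judged:
By the outcome, as a careful person would: the job done as asked, in the order asked, and still so for the second after the job is handed in, with the robot touching nothing.
Of spanner_1, spanner_2, pliers, parts_brush only 2 to 3 are there at a start; the rules pass over those that are not, and their reading is None.
At some moment in a run one of spanner_1, spanner_2, pliers, parts_brush may be knocked a few centimetres aside while the robot is not near it.
Once in a run the grip may slacken for a moment while it holds something.
It also fails if it takes over 210 s, if anything falls off the work surface, if the arm or the gripper's body presses on something with over 40 N, if the wrist force passes 120 N, or if a joint passes its speed limit or range.

## Robot

A 7-joint arm with a two-finger parallel gripper is mounted at the origin on a cart in front of the work surface, level with it; the furniture and walls round the work are solid. World frame = base frame: x ahead of the robot, y to its left, z up, the work surface at z = 0. Lengths are in m, angles in rad, forces in N, time in s.
With the tool pointing down it reaches from about 0.425 to 0.875 m from the base axis. Payload 4.7 kg.
Tool frame: the origin (TCP) lies midway between the tips of the shut fingers; the grasp point (between the pads) lies 19 mm behind it; z points along the fingers, y is the line along which they close (so a half turn about z gives the same grasp; the last joint's range is limited). The gripper opens to 85 mm and grips with 20 to 120 N. Pads are 22 mm wide; open, the fingers measure 114 mm over their backs; the gripper's body (76 mm by 85 mm) begins 54 mm behind the grasp point. The pads swing forward as they close: fully open they stand 13 mm farther back than shut.
Start: joints at [-1.13, 0.321, -0.07, 1.45, 0.023, 1.371, -0.057], TCP at [0.269, 0.592, 0.231] pointing down, gripper open.
Joint ranges: [-2.86, 2.86], [-0.3, 2.09], [-1.38, 1.24], [0.06, 2.45], [-1.56, 4.7], [0.09, 2.05], [-2.69, 2.69]. Speed limits (rad/s): [2.57, 2.57, 3.14, 3.14, 3.14, 3.14, 3.14].

## Interface

Orientations are given as a 3x3 rotation matrix whose columns are the frame's x, y, z axes.
In Python, from plant import bot, vision, order gives the robot as it stands.
- The arm moves only by the tool move_arm, never from a script. Its argument "plan" is one flat list of numbers, 7 for each row, row after row: the shift along the tool's x, y, z in mm, then the turn, a rotation vector about the tool's x, y, z in rad, then the finger opening in mm, from 0 to 85.4. A call has exactly 8 rows; each row is the pose to reach, as a shift and turn from the pose commanded when the call began, along the tool's axes at that moment; what a row does not reach only later rows make up. A row lasts 1/8 s, in which the tool goes at most 62.5 mm and 10.7 degrees, less where a joint would pass 70% of its speed; a pose out of reach is approached as far as the arm can. A call with a gripper value outside its range is refused whole. The fingers move at their own pace and stop on an object; "force" is the grip in N (left out, the last holds). Time passes only in rows, so rows that repeat a pose let the fingers close, or fill a call up. It gives the time, the measured TCP pose, the force, the opening and the grip force at its end, in the units of the state.
- bot.read_state(): the state, without advancing time (a new reading comes with each control period).
- vision.capture(name): name is "scene" or "top" or "wrist"; returns (picture, depth): 420x560x3 uint8, red, green, blue; 420x560 float32, m along the optical axis (not along the pixel's ray), 0 where there is no reading.
- vision.calibration(name): a dict with "fx", "fy", "cx", "cy" (pixels), "R" (3x3) and "t" (3): a world point X has camera coordinates R X + t. Camera axes: x right, y down, z forward; pixel columns grow to the right and rows downward; lengths in m; the calibration is good to about 2 mm. A picture is of the moment at which its call begins: read the wrist's pose just before it. calibration takes no time and is no camera call; for the wrist camera it gives the pose at the moment of the call.
- order.job_done(): hands the job in; it is judged then, once.
The state is a dict: "time": time; "q": joint angles; "joint_velocities": joint speeds; "tau": joint torques, N m; "tool_pos": TCP position; "tool_rot": TCP orientation; "contact_force": force on the tool from outside, world axes, zero at the start; "moment": the same for the moment, N m; "width": opening from 0.0 (shut) to 1.0 (fully open); "finger_force": force on a finger pad.
Only numpy, scipy, OpenCV 4.12 (cv2) and the standard library are available. Lean on these libraries where they do the work, as an engineer would, in place of code of your own. Each camera call takes 0.05 s, during which the arm holds its last target. There are 200 camera calls.

## Working session

There is one attempt and no reset: what is moved stays moved. The work goes in short steps, Python scripts to look and compute and a tool call to move; the robot and the scene stay as the last step left them, time stands still between calls to the robot, and variables do not carry over. Pictures are saved under pics/ and viewed, at most 17 in all, crops included, and the job is handed in when it is done.

Besides the shell and the picture viewer there is one more tool, called by a JSON object that holds its "op" and its "data", one argument or row to a line. move_arm: Moves the arm, as the interface text tells. Its arguments: {"type":"object","properties":{"plan":{"type":"array","items":{"type":"number"}},"force":{"type":"number"}},"required":["plan"]}

```bash
ls; mkdir -p pics
cat > h.py <<'E'
import numpy as np, cv2
from plant import bot, vision, order
def snap(cam,fn=None):
    c=vision.calibration(cam); p,d=vision.capture(cam)
    if fn: cv2.imwrite('pics/'+fn+'.png',p[:,:,::-1])
    np.savez('last_%s.npz'%cam,p=p,d=d,**{k:np.array(v) for k,v in c.items()})
    return p,d,c
def load(cam):
    z=np.load('last_%s.npz'%cam); return z['p'],z['d'],z
def cloud(d,c):
    v,u=np.mgrid[0:d.shape[0],0:d.shape[1]]
    P=np.stack([(u-c['cx'])/c['fx']*d,(v-c['cy'])/c['fy']*d,d],-1)
    return (P-np.array(c['t']))@np.array(c['R'])
def proj(X,c):
    p=np.array(c['R'])@np.array(X)+np.array(c['t']); return c['fx']*p[0]/p[2]+c['cx'],c['fy']*p[1]/p[2]+c['cy']
def ray(u,v,z,c):
    R=np.array(c['R']);o=-R.T@np.array(c['t']);r=R.T@np.array([(u-c['cx'])/c['fx'],(v-c['cy'])/c['fy'],1]);return o+r*(z-o[2])/r[2]
def st():
    s=bot.read_state(); print('t',round(s['time'],2),'tcp',np.round(s['tool_pos'],4),'\nR',np.round(s['tool_rot'],3).tolist(),'\nF',np.round(s['contact_force'],1),'w',round(s['width'],3),s['finger_force'],'q',np.round(s['q'],2)); return s
def delta(X,R=None):
    "shift mm & rotvec in tool frame to reach world TCP X with orientation R"
    s=bot.read_state(); T=np.array(s['tool_rot']); d=T.T@(np.array(X)-s['tool_pos'])*1000
    r=cv2.Rodrigues(T.T@np.array(R))[0].ravel() if R is not None else np.zeros(3)
    return np.round(d,1),np.round(r,3)
def down(a):
    "tool pointing down, y (closing) axis at world angle a"
    y=np.array([np.cos(a),np.sin(a),0]);z=np.array([0,0,-1.]);return np.stack([np.cross(y,z),y,z],1)
E
python3 - <<'E'
from h import *
st()
for n in('top','scene'):
    p,d,c=snap(n,n+'0'); print(n,c)
E
```

```text
pics
t 0.0 tcp [0.2689 0.5912 0.2302] 
R [[-0.91, 0.414, -0.001], [0.414, 0.91, -0.002], [-0.0, -0.002, -1.0]] 
F [-0.2 -0.6 -0. ] w 1.001 0.0 q [-1.13  0.32 -0.07  1.45  0.02  1.37 -0.06]
top {'fx': 404.0906078841382, 'fy': 404.0906078841382, 'cx': 273.7924115024936, 'cy': 204.7413241865148, 'R': array([[-0.01302781, -0.99968911,  0.02125919],
       [-0.99152362,  0.01016688, -0.12952818],
       [ 0.12927177, -0.02276646, -0.99134782]]), 't': array([0.00510154, 0.50777366, 1.06051702])}
scene {'fx': 391.06984806664025, 'fy': 391.06984806664025, 'cx': 277.3502746044241, 'cy': 213.10524666263453, 'R': array([[ 0.7240191 , -0.68977915, -0.00102765],
       [-0.50024253, -0.52404714, -0.68929819],
       [ 0.47492499,  0.49957913, -0.72447701]]), 't': array([-0.34202374,  0.32890664,  0.93415928])}
```

View pics/top0.png

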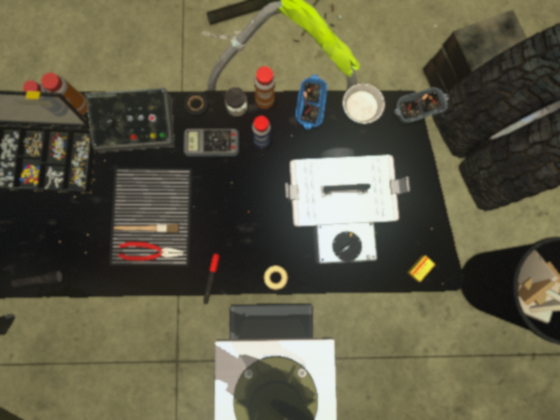

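View pics/scene0.png

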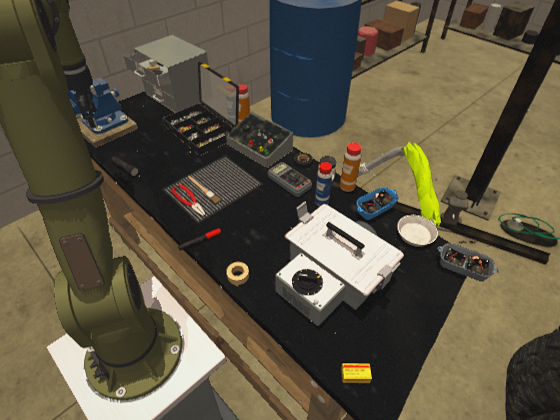

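The top view shows the mat (112-190, 168-264) with the brush (147,228) and pliers (150,252). The dryer's lid is around (345,190), its clips at (291,190) and (400,185), and the knob at (347,245). Next I'll enlarge these areas and fit the dryer pose from depth.

Run:
```python
from h import *
p,d,c=load('top'); P=cloud(d,c)
a=p[135:275,270:420]; b=p[160:270,105:200]
a=cv2.resize(a,None,fx=4,fy=4,interpolation=3); b=cv2.resize(b,None,fx=2,fy=2)
im=np.zeros((560,800,3),np.uint8); im[:,:600]=a; im[:220,600:790]=b
cv2.imwrite('pics/crop1.png',im[:,:,::-1])
g=p.astype(int).min(2)
m=(P[...,2]>.097)&(P[...,2]<.118)&(g>150); n,l,s,ce=cv2.connectedComponentsWithStats(m.astype(np.uint8)); k=1+s[1:,4].argmax(); 
q=P[l==k]; print('lid',s[k],np.median(q[:,2])); r=cv2.minAreaRect((q[:,:2]*1000).astype(np.float32)); print(r)
m=(P[...,2]>.075)&(P[...,2]<.094)&(g>120); n,l,s,ce=cv2.connectedComponentsWithStats(m.astype(np.uint8)); k=1+s[1:,4].argmax(); 
q=P[l==k]; print('box',s[k],np.median(q[:,2])); print(cv2.minAreaRect((q[:,:2]*1000).astype(np.float32)))
# high parts
for zlo,zhi,reg in((.138,.16,(180,195,315,375)),):
    v0,v1,u0,u1=reg; q=P[v0:v1,u0:u1].reshape(-1,3); q=q[(q[:,2]>zlo)&(q[:,2]<zhi)]; print('handle',len(q),q.mean(0),cv2.minAreaRect((q[:,:2]*1000).astype(np.float32)))
for u0,u1 in((282,300),(390,412)):
    q=P[175:200,u0:u1].reshape(-1,3); q=q[(q[:,2]>.12)]; print('tab',len(q),q.mean(0),q.min(0),q.max(0))
for n,(v,u) in dict(brush=(228,147),pl=(252,150),screw=(265,213)).items(): print(n,P[v,u])
```

```text
lid [ 290  155  109   71 6485] 0.10607786407875504
((536.7897338867188, -177.27584838867188), (171.62466430664062, 275.686767578125), 2.537698745727539)
box [ 316  222   61   41 1547] 0.08494251580366206
((403.6610107421875, -183.74191284179688), (98.07342529296875, 149.27769470214844), 2.677248477935791)
handle 272 [ 0.53539435 -0.17597783  0.14697908] ((535.8303833007812, -177.173095703125), (14.676921844482422, 115.81210327148438), 2.539660930633545)
tab 59 [ 0.52646836 -0.03029138  0.15750492] [ 0.36644112 -0.03730811  0.12043096] [0.54727367 0.0240817  1.11700378]
tab 119 [ 0.54076704 -0.31907464  0.14567296] [ 0.36644112 -0.3278724   0.12010336] [0.56132374 0.0240817  1.11700378]
brush [0.45034989 0.34468808 0.01110812]
pl [0.38548837 0.33744617 0.00190596]
screw [0.34836368 0.16450165 0.01463083]
```

View pics/crop1.png

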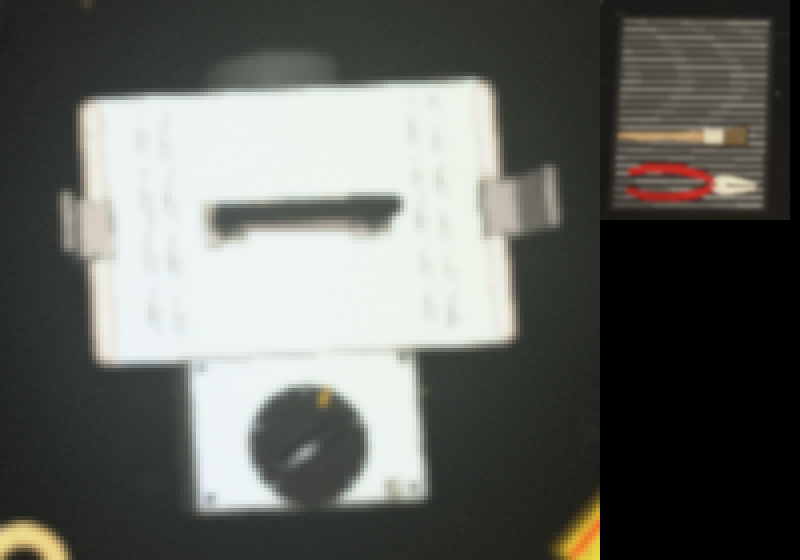

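The crop shows pointer at the 135° end (timer about 0) and the brass tab about 157° clockwise from it, so about 2.74 rad. Only the brush and pliers are on the mat. Dryer pose is about (0.536, -0.177) with yaw 2.54°. I'll start with the left clip.

```bash
cat >> h.py <<'E'
D0=np.array([.5357,-.1773]); YAW=0.0443
def W(x,y,z):
    c,s=np.cos(YAW),np.sin(YAW); return np.array([D0[0]+c*x-s*y,D0[1]+s*x+c*y,z])
E
python3 - <<'E'
from h import *
R=down(YAW)
print(delta(W(0,.117,.2),R)); print(R.round(3).tolist())
E
```

```text
(array([-507.9, -484.9,   31.2]), array([-1.0e-03,  1.0e-03,  1.1e+00]))
[[-0.044, 0.999, 0.0], [0.999, 0.044, 0.0], [0.0, 0.0, -1.0]]
```

{"op": "move_arm", "data": {
  "plan": [-60, -60, 0, 0, 0, 0.14, 0, -120, -120, 0, 0, 0, 0.28, 0, -180, -170, 0, 0, 0, 0.42, 0, -225, -212, 0, 0, 0, 0.56, 0, -270, -255, 0, 0, 0, 0.7, 0, -312, -297, 0, 0, 0, 0.84, 0, -355, -340, 0, 0, 0, 0.97, 0, -400, -380, 0, 0, 0, 1.1, 0]
}}

```text
time: 1.1
tool_pos: [0.4562, 0.1261, 0.2312]
tool_rot: [[-0.04, 0.999, 0.0], [0.999, 0.04, 0.0], [0.0, 0.0, -1.0]]
contact_force: [0.4, 0.5, 0.1]
width: -0.004
finger_force: 0.0
```

Run:
```python
from h import *
st()
print(delta(W(0,.117,.2),down(YAW)))
```

```text
t 1.1 tcp [0.4562 0.1261 0.2312] 
R [[-0.04, 0.999, 0.0], [0.999, 0.04, 0.0], [0.0, 0.0, -1.0]] 
F [0.4 0.5 0.1] w -0.004 0.0 q [-0.69 -0.07  0.35  1.88  0.02  1.32 -0.31]
(array([-189.3,   66.8,   31.1]), array([ 0.   , -0.   , -0.004]))
```

{"op": "move_arm", "data": {
  "plan": [-60, 20, 10, 0, 0, 0, 0, -120, 42, 20, 0, 0, 0, 0, -170, 62, 31, 0, 0, 0, 0, -189, 67, 31, 0, 0, -0.004, 0, -189, 67, 31, 0, 0, -0.004, 0, -189, 67, 31, 0, 0, -0.004, 0, -189, 67, 70, 0, 0, -0.004, 0, -189, 67, 106, 0, 0, -0.004, 0]
}}

```text
time: 2.1
tool_pos: [0.5314, -0.0553, 0.1248]
tool_rot: [[-0.051, 0.999, 0.001], [0.999, 0.051, 0.002], [0.001, 0.001, -1.0]]
contact_force: [-0.2, 1.2, -0.2]
width: -0.002
finger_force: 0.0
```

Run:
```python
from h import *
st(); print(delta(W(0,.117,.125),down(YAW))); p,d,c=snap('wrist','w1'); print(c['t'],c['fx'])
```

```text
t 2.1 tcp [ 0.5314 -0.0553  0.1248] 
R [[-0.051, 0.999, 0.001], [0.999, 0.051, 0.002], [0.001, 0.001, -1.0]] 
F [-0.2  1.2 -0.2] w -0.002 0.0 q [-0.47  0.17  0.57  1.89 -0.1   1.11  0.2 ]
(array([-5. , -1.2, -0.2]), array([ 0.001, -0.001,  0.007]))
[-0.52798288 -0.08391167  0.25229563] 352.72498647179503
```

View pics/w1.png

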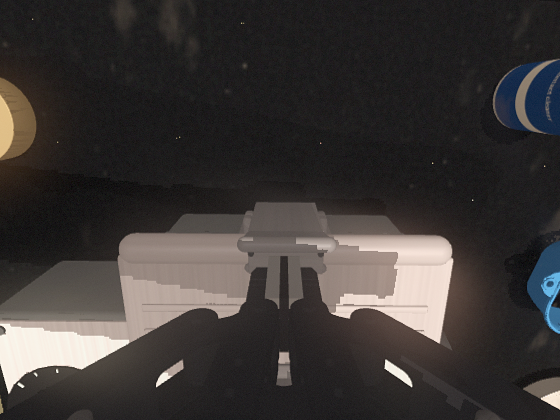

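The fingers stand just inside the left tab at (285,235) and are centred on it. Next I'll push outward.

{"op": "move_arm", "data": {
  "plan": [6, 0, 0, 0, 0, 0, 0, 12, 0, 0, 0, 0, 0, 0, 18, 0, 0, 0, 0, 0, 0, 24, 0, 0, 0, 0, 0, 0, 28, 0, 0, 0, 0, 0, 0, 28, 0, 0, 0, 0, 0, 0, 10, 0, -10, 0, 0, 0, 0, -20, 0, -50, 0, 0, 0, 0]
}}

```text
time: 3.15
tool_pos: [0.5307, -0.0785, 0.1744]
tool_rot: [[-0.049, 0.999, -0.004], [0.999, 0.049, -0.001], [-0.0, -0.004, -1.0]]
contact_force: [0.7, -0.8, -0.2]
width: -0.003
finger_force: 0.0
```

Run:
```python
from h import *
st(); print(delta(W(0,-.117,.18),down(YAW))); p,d,c=snap('top'); P=cloud(d,c)
for u0,u1 in((270,300),(390,425)):
    q=P[175:200,u0:u1].reshape(-1,3); q=q[(q[:,2]>.02)&(q[:,2]<.2)]; print('tab',q.min(0),q.max(0))
```

```text
t 3.15 tcp [ 0.5307 -0.0785  0.1744] 
R [[-0.049, 0.999, -0.004], [0.999, 0.049, -0.001], [-0.0, -0.004, -1.0]] 
F [ 0.7 -0.8 -0.2] w -0.003 0.0 q [-0.45  0.13  0.6   1.83 -0.07  1.22  0.21]
(array([-215.9,   -0.5,   -5.5]), array([-0.004,  0.   ,  0.005]))
tab [ 0.51188647 -0.05867422  0.04483953] [0.57543273 0.01009728 0.11493857]
tab [ 0.50943143 -0.32946564  0.09607608] [ 0.57228541 -0.29406727  0.15381387]
```

The left clip is off, with its tab at y≈0.010 and low. Next, the right clip.

{"op": "move_arm", "data": {
  "plan": [-60, 0, -10, 0, 0, 0, 0, -120, 0, -10, 0, 0, 0, 0, -180, 0, -10, 0, 0, 0, 0, -214, 0, -6, 0, 0, 0.005, 0, -214, 0, -6, 0, 0, 0.005, 0, -214, 0, 20, 0, 0, 0.005, 0, -214, 0, 49, 0, 0, 0.005, 0, -214, 0, 49, 0, 0, 0.005, 0]
}}

```text
time: 4.2
tool_pos: [0.5413, -0.29, 0.1247]
tool_rot: [[-0.044, 0.999, -0.004], [0.999, 0.044, 0.002], [0.002, -0.004, -1.0]]
contact_force: [-0.0, -0.2, 0.0]
width: -0.001
finger_force: 0.0
```

{"op": "move_arm", "data": {
  "plan": [-6, 0, 0, 0, 0, 0, 0, -12, 0, 0, 0, 0, 0, 0, -18, 0, 0, 0, 0, 0, 0, -24, 0, 0, 0, 0, 0, 0, -32, 0, 0, 0, 0, 0, 0, -34, 0, 0, 0, 0, 0, 0, -10, 0, -10, 0, 0, 0, 0, 20, 0, -55, 0, 0, 0, 0]
}}

```text
time: 5.2
tool_pos: [0.5396, -0.2714, 0.1792]
tool_rot: [[-0.041, 0.999, -0.006], [0.999, 0.041, 0.0], [0.0, -0.006, -1.0]]
contact_force: [1.0, 0.8, 0.0]
width: -0.001
finger_force: 0.0
```

Run:
```python
from h import *
st(); print(delta(W(0,0,.19),down(YAW))); p,d,c=snap('top'); P=cloud(d,c)
for u0,u1 in((270,300),(390,425)):
    q=P[175:200,u0:u1].reshape(-1,3); q=q[(q[:,2]>.02)&(q[:,2]<.2)]; print('tab',q.min(0),q.max(0))
```

```text
t 5.2 tcp [ 0.5396 -0.2714  0.1792] 
R [[-0.041, 0.999, -0.006], [0.999, 0.041, 0.0], [0.0, -0.006, -1.0]] 
F [1.  0.8 0. ] w -0.001 0.0 q [-0.18  0.31  0.72  1.66 -0.21  1.26  0.63]
(array([ 94.2,  -0.1, -10.8]), array([-0.006, -0.   , -0.003]))
tab [ 0.51170129 -0.06451062  0.04539537] [0.57450582 0.0100605  0.11267079]
tab [ 0.50953078 -0.30449346  0.10108848] [ 0.53844572 -0.29450998  0.10944526]
```

Run:
```python
from h import *
p,d,c=load('top'); P=cloud(d,c)
m=(d>0)&(P[...,2]>-.05)
H=np.full((500,900),255,np.uint8) # x .2...7(1mm), y -.2...7
ok=m&(P[...,0]>.2)&(P[...,0]<.7)&(P[...,1]>-.2)&(P[...,1]<.7)
free=np.zeros((500,900),np.uint8)
b=ok&(np.abs(P[...,2])<.0045)
xi=((P[...,0]-.2)*1000).astype(int);yi=((P[...,1]+.2)*1000).astype(int)
free[xi[b],yi[b]]=1; free=cv2.dilate(free,np.ones((5,5)))
obs=np.zeros_like(free); o=ok&(P[...,2]>.006); obs[xi[o],yi[o]]=1; obs=cv2.dilate(obs,np.ones((5,5)))
bad=((free==0)|(obs==1)).astype(np.uint8)
bad=cv2.morphologyEx(bad,cv2.MORPH_OPEN,np.ones((4,4)))
cv2.imwrite('pics/bad.png',(255*(1-bad))[::-1,::-1])
for a in range(0,180,10):
    k=np.zeros((320,320),np.float32); box=cv2.boxPoints(((160,160),(268+24,170+24),a)); cv2.fillPoly(k,[box.astype(int)],1)
    f=cv2.filter2D(bad.astype(np.float32),-1,k,borderType=cv2.BORDER_CONSTANT)
    f[:150]=1e9;f[-150:]=1e9; f[:, -130:]=1e9
    yy,xx=np.where(f<=f.min()+15); j=np.argmin(xx); print(a,f.min(),'x',.2+yy[j]/1e3,'y',-.2+xx[j]/1e3)
q=P[(p[...,0]>150)&(p[...,1]<70)&(p[...,2]<80)];
```

```text
0 796.0 x 0.441 y 0.569
10 801.0 x 0.439 y 0.569
20 1501.0 x 0.535 y 0.196
30 1334.0 x 0.456 y 0.11399999999999999
40 717.0 x 0.46 y 0.10899999999999999
50 765.0 x 0.46 y 0.10099999999999998
60 1016.0 x 0.461 y 0.10099999999999998
70 1526.0 x 0.467 y 0.10599999999999998
80 1233.0 x 0.497 y 0.13
90 974.0 x 0.5 y 0.133
100 1562.0 x 0.49 y 0.14100000000000001
110 2626.0 x 0.495 y 0.14100000000000001
120 3627.0 x 0.41800000000000004 y 0.118
130 2987.0 x 0.464 y 0.48300000000000004
140 2910.0 x 0.47000000000000003 y 0.48999999999999994
150 3451.0 x 0.497 y 0.14999999999999997
160 2587.0 x 0.455 y 0.569
170 1097.0 x 0.444 y 0.569
```

View pics/bad.png

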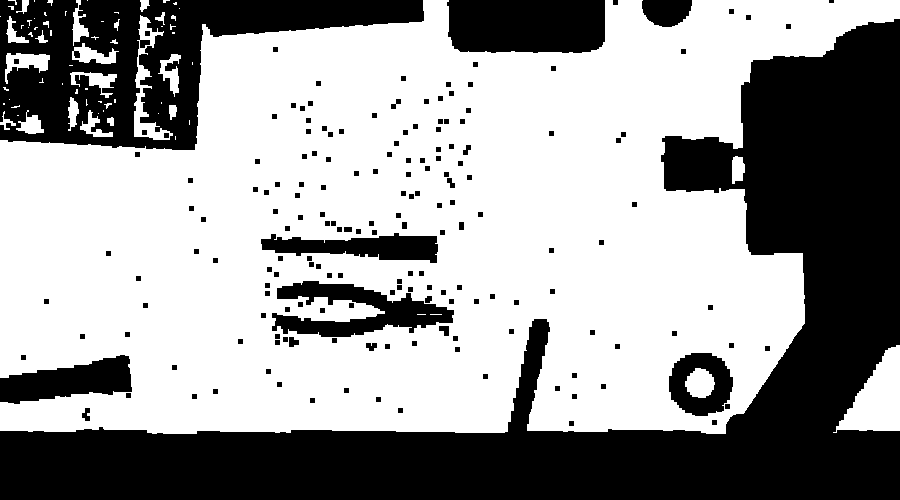

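The map shows a free spot for the lid, turned 90°, centred near (0.50, 0.133). Now I'll grip the handle.

{"op": "move_arm", "data": {
  "plan": [50, 0, -15, 0, 0, 0, 40, 94, 0, -11, -0.006, 0, -0.003, 40, 94, 0, -11, -0.006, 0, -0.003, 40, 94, 0, 20, -0.006, 0, -0.003, 40, 94, 0, 54, -0.006, 0, -0.003, 40, 94, 0, 54, -0.006, 0, -0.003, 40, 94, 0, 54, -0.006, 0, -0.003, 5, 94, 0, 54, -0.006, 0, -0.003, 0],
  "force": 100
}}

```text
time: 6.25
tool_pos: [0.5387, -0.1788, 0.1292]
tool_rot: [[-0.045, 0.999, 0.009], [0.999, 0.045, -0.001], [-0.001, 0.009, -1.0]]
contact_force: [-0.6, -0.3, 2.3]
width: 0.138
finger_force: 98.1
```

{"op": "move_arm", "data": {
  "plan": [0, 0, 0, 0, 0, 0, 0, 0, 0, 0, 0, 0, 0, 0, 0, 0, 0, 0, 0, 0, 0, 0, 0, 0, 0, 0, 0, 0, 0, 0, -4, 0, 0, 0, 0, 0, 0, -8, 0, 0, 0, 0, 0, 0, -8, 0, 0, 0, 0, 0, 0, -8, 0, 0, 0, 0],
  "force": 100
}}

```text
time: 7.25
tool_pos: [0.5374, -0.1774, 0.135]
tool_rot: [[-0.046, 0.999, 0.005], [0.999, 0.046, 0.001], [0.0, 0.005, -1.0]]
contact_force: [0.5, -0.3, -4.1]
width: 0.135
finger_force: 97.8
```

Run:
```python
from h import *
st(); print(delta([.5,.133,.19],down(np.pi/2))); snap('scene','s1')
```

```text
t 7.25 tcp [ 0.5374 -0.1774  0.135 ] 
R [[-0.046, 0.999, 0.005], [0.999, 0.046, 0.001], [0.0, 0.005, -1.0]] 
F [ 0.5 -0.3 -4.1] w 0.135 97.84251093864441 q [-0.33  0.24  0.69  1.81 -0.17  1.14  0.46]
(array([311.8, -22.7, -55. ]), array([ 0.005,  0.004, -1.525]))
```

View pics/s1.png

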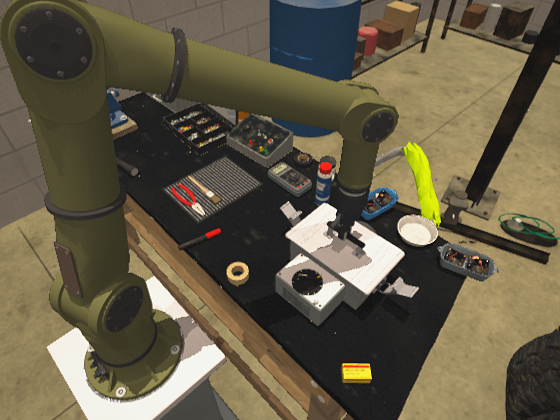

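Both clips stand open in the picture and the lid is held, at about 4.1 N. I'll lift it straight up, then carry and turn it.

{"op": "move_arm", "data": {
  "plan": [0, 0, -15, 0, 0, 0, 0, 0, 0, -35, 0, 0, 0, 0, 0, 0, -55, 0, 0, 0, 0, 0, 0, -60, 0, 0, 0, 0, 35, -3, -60, 0, 0, -0.17, 0, 70, -5, -60, 0, 0, -0.34, 0, 105, -8, -60, 0, 0, -0.51, 0, 140, -11, -60, 0, 0, -0.68, 0]
}}

```text
time: 8.3
tool_pos: [0.5193, -0.0373, 0.1951]
tool_rot: [[-0.668, 0.744, 0.006], [0.744, 0.668, 0.0], [-0.004, 0.005, -1.0]]
contact_force: [0.2, 0.8, -3.9]
width: 0.135
finger_force: 98.0
```

Run:
```python
from h import *
st(); print(delta([.5,.133,.19],down(np.pi/2)))
```

```text
t 8.3 tcp [ 0.5193 -0.0373  0.1951] 
R [[-0.668, 0.744, 0.006], [0.744, 0.668, 0.0], [-0.004, 0.005, -1.0]] 
F [ 0.2  0.8 -3.9] w 0.135 98.03223609924316 q [-0.49  0.06  0.54  1.84 -0.03  1.24  0.78]
(array([139.6,  99.3,   5. ]), array([ 0.003,  0.005, -0.839]))
```

{"op": "move_arm", "data": {
  "plan": [28, 20, 0, 0, 0, -0.17, 0, 56, 40, 0, 0, 0, -0.34, 0, 84, 60, 0, 0, 0, -0.51, 0, 112, 80, 2, 0, 0, -0.68, 0, 139, 99, 5, 0.003, 0.005, -0.839, 0, 139, 99, 5, 0.003, 0.005, -0.839, 0, 139, 99, 45, 0.003, 0.005, -0.839, 0, 139, 99, 80, 0.003, 0.005, -0.839, 0]
}}

```text
time: 9.3
tool_pos: [0.5021, 0.1305, 0.1143]
tool_rot: [[-1.0, 0.008, 0.001], [0.008, 1.0, -0.001], [-0.001, -0.001, -1.0]]
contact_force: [-0.3, -0.0, -4.2]
width: 0.134
finger_force: 98.1
```

Run:
```python
from h import *
st(); print(delta([.5,.133,.045],down(np.pi/2))); p,d,c=snap('top'); P=cloud(d,c)
m=(p.min(2)>150)&(P[...,2]>.03)&(P[...,1]>0.02)&(P[...,1]<.25)&(P[...,0]>.33)&(P[...,0]<.7);q=P[m];print(q.min(0),q.max(0),np.median(q[:,2]),cv2.minAreaRect((q[:,:2]*1000).astype(np.float32)))
```

```text
t 9.3 tcp [0.5021 0.1305 0.1143] 
R [[-1.0, 0.008, 0.001], [0.008, 1.0, -0.001], [-0.001, -0.001, -1.0]] 
F [-0.3 -0.  -4.2] w 0.134 98.09574723243713 q [-0.64  0.14  0.36  1.93 -0.05  1.08  1.3 ]
(array([ 2.2,  2.6, 69.3]), array([-0.001,  0.001, -0.008]))
[0.36644112 0.02004959 0.0303857 ] [0.69961989 0.22770677 1.11700378] 0.09157236085891464 ((539.2496948242188, 103.52447509765625), (375.91180419921875, 162.2835235595703), 15.889482498168945)
```

{"op": "move_arm", "data": {
  "plan": [1, 2, 30, 0, 0, 0, 0, 2, 2, 55, 0, 0, 0, 0, 2, 2, 66, 0, 0, -0.008, 0, 2, 2, 71, 0, 0, -0.008, 0, 2, 2, 73, 0, 0, -0.008, 0, 2, 2, 73, 0, 0, -0.008, 0, 2, 2, 73, 0, 0, -0.008, 40, 2, 2, 73, 0, 0, -0.008, 40]
}}

```text
time: 10.35
tool_pos: [0.5013, 0.1336, 0.0435]
tool_rot: [[-1.0, -0.002, 0.003], [-0.002, 1.0, 0.001], [-0.003, 0.001, -1.0]]
contact_force: [0.4, 0.3, -0.2]
width: 0.469
finger_force: 0.0
```

{"op": "move_arm", "data": {
  "plan": [0, 0, 0, 0, 0, 0, 40, 0, 0, 0, 0, 0, 0, 40, 0, 0, -30, 0, 0, 0, 40, 0, 0, -80, 0, 0, 0, 40, 0, 0, -130, 0, 0, 0, 40, 0, 60, -150, 0, 0, 0.17, 80, 0, 120, -150, 0, 0, 0.34, 80, 0, 160, -150, 0, 0, 0.51, 80]
}}

```text
time: 11.35
tool_pos: [0.4989, 0.297, 0.1924]
tool_rot: [[-0.872, 0.489, 0.001], [0.489, 0.872, 0.001], [-0.0, 0.001, -1.0]]
contact_force: [0.3, -0.4, -0.7]
width: 0.938
finger_force: 0.0
```

Run:
```python
from h import *
st()
p,d,c=snap('top'); P=cloud(d,c)
cv2.imwrite('pics/t2.png',cv2.resize(p[150:290,95:300],None,fx=3.8,fy=3.8,interpolation=3)[:,:,::-1])
hsv=cv2.cvtColor(p,cv2.COLOR_RGB2HSV)
reg=np.zeros(d.shape,bool); reg[165:275,100:205]=1
wood=reg&(P[...,2]>.006)&(P[...,2]<.05)
n,l,s,ce=cv2.connectedComponentsWithStats(wood.astype(np.uint8))
for k in range(1,n):
    if s[k,4]>25:
        q=P[l==k]; print(s[k],q.mean(0),q[:,2].max(),cv2.minAreaRect((q[:,:2]*1000).astype(np.float32)))
```

```text
t 11.35 tcp [0.4989 0.297  0.1924] 
R [[-0.872, 0.489, 0.001], [0.489, 0.872, 0.001], [-0.0, 0.001, -1.0]] 
F [ 0.3 -0.4 -0.7] w 0.938 0.0 q [-0.83  0.2   0.28  1.69 -0.06  1.26  0.52]
[ 191  165   14   94 1149] [0.490858   0.20374516 0.02429583] 0.03723250912247309 ((495.1503601074219, 207.46539306640625), (256.2086486816406, 39.12477493286133), 0.8660483360290527)
[132 223  47  10 284] [0.45140892 0.31489407 0.01039014] 0.016400591484750513 ((454.0621643066406, 323.9615173339844), (125.90949249267578, 23.944223403930664), 86.56893157958984)
[139 242  44  18 303] [0.38836223 0.30959357 0.00999812] 0.016241680181805825 ((382.0304870605469, 309.9754333496094), (120.23603820800781, 43.947998046875), 77.82671356201172)
```

View pics/t2.png

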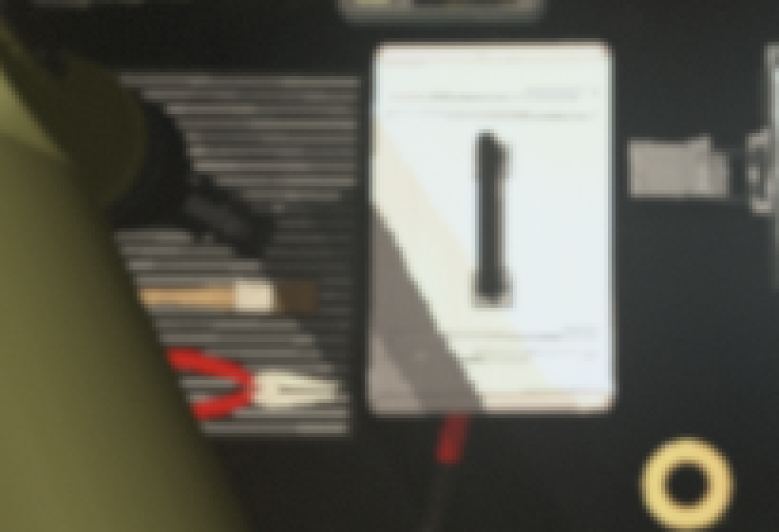

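The lid lies flat on the bench. The brush is near (0.454,0.35) and the pliers near (0.39,0.335), both roughly along y. I'll move above them for a close look.

Run:
```python
from h import *
print(delta([.42,.29,.25],down(0.0)))
```

```text
(array([ 61.3, -48.9, -58.3]), array([ 0.002, -0.004,  1.06 ]))
```

{"op": "move_arm", "data": {
  "plan": [20, -16, -20, 0, 0, 0.18, 80, 40, -32, -40, 0, 0, 0.36, 80, 61, -49, -58, 0, 0, 0.54, 80, 61, -49, -58, 0, 0, 0.72, 80, 61, -49, -58, 0, 0, 0.9, 80, 61, -49, -58, 0, 0, 1.06, 80, 61, -49, -58, 0, 0, 1.06, 80, 61, -49, -58, 0, 0, 1.06, 80]
}}

```text
time: 12.4
tool_pos: [0.4225, 0.2801, 0.2499]
tool_rot: [[-0.006, 1.0, 0.0], [1.0, 0.006, -0.001], [-0.001, 0.0, -1.0]]
contact_force: [-0.2, -0.3, 0.3]
width: 0.939
finger_force: 0.0
```

Run:
```python
from h import *
st(); snap('wrist','w2')
```

```text
t 12.4 tcp [0.4225 0.2801 0.2499] 
R [[-0.006, 1.0, 0.0], [1.0, 0.006, -0.001], [-0.001, 0.0, -1.0]] 
F [-0.2 -0.3  0.3] w 0.939 0.0 q [-0.92  0.    0.28  1.78  0.    1.36 -0.63]
```

View pics/w2.png

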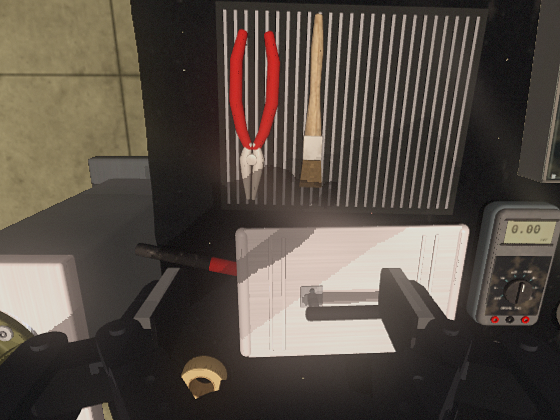

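The picture shows the pliers with tip (251,200), pivot (252,158) and handle ends (242,33) and (269,35). The brush runs from (319,14) to (311,187).

Run:
```python
from h import *
p,d,c=load('wrist'); P=cloud(d,c)
for n,u,v,z in(('tip',251,200,.008),('piv',252,158,.012),('h1',242,33,.01),('h2',269,35,.01),('wl',236,128,.01),('wr',273,128,.01),('bt',319,14,.01),('bb',311,187,.01),('bm',313,110,.012)): print(n,ray(u,v,z,c).round(4),P[v,u].round(4))
```

```text
tip [0.3857 0.2464 0.008 ] [ 0.3848  0.2438 -0.001 ]
piv [0.3882 0.2948 0.012 ] [0.3879 0.2943 0.0094]
h1 [0.3808 0.4175 0.01  ] [0.3808 0.4175 0.0102]
h2 [0.4073 0.4159 0.01  ] [0.4073 0.4158 0.0108]
wl [0.3717 0.3262 0.01  ] [0.3716 0.3261 0.0087]
wr [0.4109 0.3264 0.01  ] [ 4.106e-01  3.256e-01 -3.000e-04]
bt [0.4558 0.4346 0.01  ] [0.4561 0.4353 0.0065]
bb [0.453  0.2624 0.01  ] [0.4532 0.2616 0.0067]
bm [0.4525 0.3451 0.012 ] [0.4527 0.345  0.0094]
```

Run:
```python
from h import *
print(delta([.453,.338,.003],down(-.016)))
```

```text
(array([ 57.8,  30.7, 247. ]), array([0.   , 0.001, 0.021]))
```

{"op": "move_arm", "data": {
  "plan": [30, 16, 50, 0, 0, 0.02, 34, 58, 31, 100, 0, 0, 0.02, 34, 58, 31, 150, 0, 0, 0.02, 34, 58, 31, 200, 0, 0, 0.02, 34, 58, 31, 200, 0, 0, 0.02, 34, 58, 31, 230, 0, 0, 0.02, 34, 58, 31, 247, 0, 0, 0.02, 34, 58, 31, 247, 0, 0, 0.02, 34],
  "force": 50
}}

```text
time: 13.45
tool_pos: [0.4533, 0.3382, 0.0034]
tool_rot: [[0.017, 1.0, -0.0], [1.0, -0.017, -0.001], [-0.001, -0.0, -1.0]]
contact_force: [-0.8, 0.0, -1.2]
width: 0.399
finger_force: 0.0
```

{"op": "move_arm", "data": {
  "plan": [0, 0, 0, 0, 0, 0, 0, 0, 0, 0, 0, 0, 0, 0, 0, 0, 0, 0, 0, 0, 0, 0, 0, 0, 0, 0, 0, 0, 0, 0, -20, 0, 0, 0, 0, 0, 0, -60, 0, 0, 0, 0, 0, 0, -110, 0, 0, 0, 0, 0, 0, -160, 0, 0, 0, 0],
  "force": 50
}}

```text
time: 14.45
tool_pos: [0.4531, 0.3382, 0.1647]
tool_rot: [[0.017, 1.0, 0.0], [1.0, -0.017, -0.0], [-0.0, 0.0, -1.0]]
contact_force: [0.5, 0.3, -0.6]
width: 0.171
finger_force: 48.9
```

Run:
```python
from h import *
st(); print(delta(W(.040,-.005,.17),down(YAW)))
```

```text
t 14.45 tcp [0.4531 0.3382 0.1647] 
R [[0.017, 1.0, 0.0], [1.0, -0.017, -0.0], [-0.0, 0.0, -1.0]] 
F [ 0.5  0.3 -0.6] w 0.171 48.926950675668195 q [-0.93  0.18  0.27  1.76 -0.05  1.2  -0.66]
(array([-516.6,  131.5,   -5.1]), array([ 0.   ,  0.   , -0.061]))
```

{"op": "move_arm", "data": {
  "plan": [-55, 14, -10, 0, 0, 0, 0, -110, 28, -20, 0, 0, 0, 0, -165, 42, -20, 0, 0, -0.02, 0, -220, 56, -20, 0, 0, -0.04, 0, -275, 70, -20, 0, 0, -0.06, 0, -330, 84, -20, 0, 0, -0.06, 0, -385, 98, -20, 0, 0, -0.06, 0, -440, 112, -20, 0, 0, -0.06, 0]
}}

```text
time: 15.45
tool_pos: [0.5581, -0.105, 0.1837]
tool_rot: [[-0.043, 0.999, 0.001], [0.999, 0.043, 0.0], [0.0, 0.001, -1.0]]
contact_force: [1.2, 0.2, -0.8]
width: 0.166
finger_force: 48.9
```

Run:
```python
from h import *
st(); print(delta(W(.040,-.005,.058),down(YAW)))
p,d,c=snap('wrist','w3');snap('top','t3')
```

```text
t 15.45 tcp [ 0.5581 -0.105   0.1837] 
R [[-0.043, 0.999, 0.001], [0.999, 0.043, 0.0], [0.0, 0.001, -1.0]] 
F [ 1.2  0.2 -0.8] w 0.166 48.930466492893174 q [-0.42  0.19  0.64  1.75 -0.12  1.24  0.29]
(array([-76.3,  14.3, 125.7]), array([ 0.001, -0.   , -0.001]))
```

View pics/w3.png

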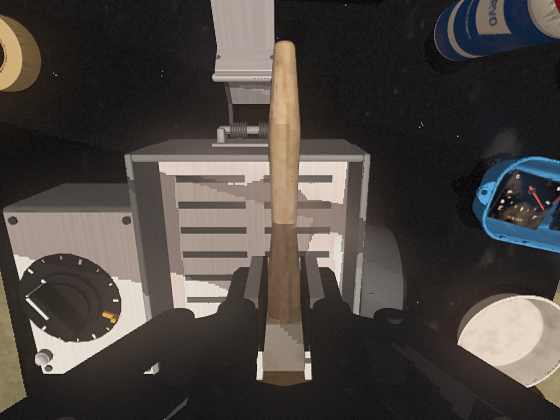

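The brush is held over the open well, and the knob at (72,298) has its brass tab at (110,317). I'll lower the brush in.

{"op": "move_arm", "data": {
  "plan": [-50, 10, 0, 0, 0, 0, 0, -76, 14, 20, 0, 0, 0, 0, -76, 14, 50, 0, 0, 0, 0, -76, 14, 85, 0, 0, 0, 0, -76, 14, 115, 0, 0, 0, 0, -76, 14, 129, 0, 0, 0, 0, -76, 14, 129, 0, 0, 0, 0, -76, 14, 129, 0, 0, 0, 28]
}}

```text
time: 16.55
tool_pos: [0.5744, -0.1788, 0.055]
tool_rot: [[-0.043, 0.999, -0.001], [0.999, 0.043, 0.0], [0.0, -0.001, -1.0]]
contact_force: [-5.7, 0.8, 6.9]
width: 0.326
finger_force: 3.9
```

{"op": "move_arm", "data": {
  "plan": [0, 0, 0, 0, 0, 0, 28, 0, 0, 0, 0, 0, 0, 28, 0, 0, -40, 0, 0, 0, 28, 0, 0, -90, 0, 0, 0, 28, 0, 0, -130, 0, 0, 0, 28, 60, -18, -130, 0, 0, 0, 60, 120, -36, -130, 0, 0, 0, 60, 180, -54, -130, 0, 0, 0, 60]
}}

```text
time: 17.55
tool_pos: [0.5134, 0.0002, 0.1851]
tool_rot: [[-0.043, 0.999, 0.003], [0.999, 0.043, 0.001], [0.0, 0.003, -1.0]]
contact_force: [0.4, 0.8, -0.7]
width: 0.698
finger_force: 0.0
```

Run:
```python
from h import *
st(); print(delta([.42,.29,.20],down(-.049)))
p,d,c=snap('scene'); pt,_,_=snap('top')
im=np.zeros((420,800,3),np.uint8); im[:,:400]=cv2.resize(p[190:320,270:410],(400,371)) .tolist()+[[[0]*3]*400]*49 if 0 else cv2.resize(p[180:327,270:410],(400,420)); im[:,400:]=cv2.resize(pt[150:297,100:240],(400,420))
cv2.imwrite('pics/c4.png',im[:,:,::-1])
```

```text
t 17.55 tcp [5.134e-01 2.000e-04 1.851e-01] 
R [[-0.043, 0.999, 0.003], [0.999, 0.043, 0.001], [0.0, 0.003, -1.0]] 
F [ 0.4  0.8 -0.7] w 0.698 0.0 q [-0.61  0.05  0.58  1.87 -0.03  1.23  0.02]
(array([293.5, -80.9, -15.1]), array([ 0.003, -0.001,  0.092]))
```

View pics/c4.png

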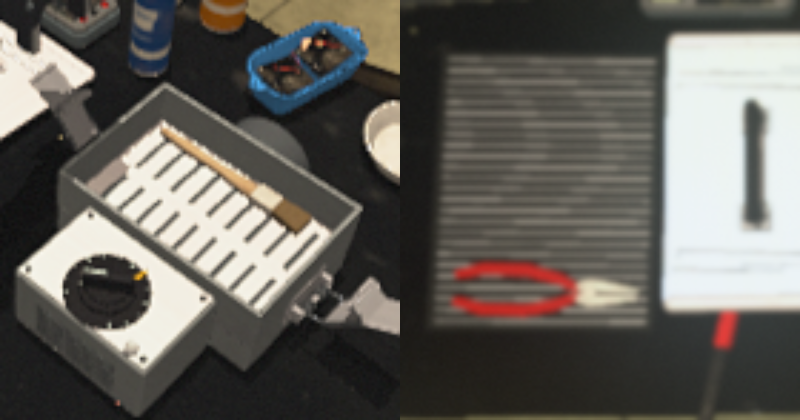

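The brush lies in the rear of the well, and the pliers have not moved. Now I'll pick up the pliers.

Run:
```python
from h import *
print(delta([.3915,.318,.0],down(-.049)))
```

```text
(array([ 316.5, -103.5,  185.9]), array([ 0.   , -0.005,  0.104]))
```

{"op": "move_arm", "data": {
  "plan": [55, -18, 0, 0, 0, 0.05, 74, 110, -36, 0, 0, 0, 0.095, 74, 165, -54, 0, 0, 0, 0.095, 74, 220, -72, 0, 0, 0, 0.095, 74, 275, -90, 40, 0, 0, 0.095, 74, 316, -103, 80, 0, 0, 0.095, 74, 316, -103, 110, 0, 0, 0.095, 74, 316, -103, 110, 0, 0, 0.095, 74]
}}

```text
time: 18.65
tool_pos: [0.3958, 0.3085, 0.0721]
tool_rot: [[0.051, 0.999, -0.003], [0.999, -0.051, -0.004], [-0.004, -0.002, -1.0]]
contact_force: [0.1, 0.3, 0.2]
width: 0.864
finger_force: 0.0
```

Run:
```python
from h import *
st();print(delta([.3915,.318,.0],down(-.049)))
```

```text
t 18.65 tcp [0.3958 0.3085 0.0721] 
R [[0.051, 0.999, -0.003], [0.999, -0.051, -0.004], [-0.004, -0.002, -1.0]] 
F [0.1 0.3 0.2] w 0.864 0.0 q [-0.95  0.15  0.25  2.   -0.04  1.   -0.73]
(array([ 9.6, -4.6, 72.1]), array([-0.002,  0.004, -0.002]))
```

{"op": "move_arm", "data": {
  "plan": [1, 0, 0, 0, 0, 0, 74, 1, 0, 40, 0, 0, 0, 74, 1, 0, 65, 0, 0, 0, 74, 1, 0, 75, 0, 0, 0, 74, 1, 0, 75, 0, 0, 0, 74, 1, 0, 75, 0, 0, 0, 20, 1, 0, 75, 0, 0, 0, 20, 1, 0, 75, 0, 0, 0, 20],
  "force": 70
}}

```text
time: 19.65
tool_pos: [0.398, 0.3113, 0.0006]
tool_rot: [[0.052, 0.999, 0.002], [0.999, -0.052, 0.001], [0.001, 0.002, -1.0]]
contact_force: [-2.1, -2.0, 7.4]
width: 0.331
finger_force: 63.9
```

Run:
```python
from h import *
st()
```

```text
t 19.65 tcp [0.398  0.3113 0.0006] 
R [[0.052, 0.999, 0.002], [0.999, -0.052, 0.001], [0.001, 0.002, -1.0]] 
F [-2.1 -2.   7.4] w 0.331 63.91388344229199 q [-0.93  0.26  0.24  2.05 -0.08  0.84 -0.7 ]
```

{"op": "move_arm", "data": {
  "plan": [0, 0, -10, 0, 0, 0, 20, 0, 0, -30, 0, 0, 0, 20, 0, 0, -50, 0, 0, 0, 20, 0, 0, -80, 0, 0, 0, 20, 0, 0, -120, 0, 0, 0, 20, 0, 0, -160, 0, 0, 0, 20, 0, 0, -180, 0, 0, 0, 20, 0, 0, -180, 0, 0, 0, 20]
}}

```text
time: 20.65
tool_pos: [0.398, 0.3112, 0.181]
tool_rot: [[0.052, 0.999, 0.003], [0.999, -0.052, 0.002], [0.003, 0.003, -1.0]]
contact_force: [0.7, 0.6, -2.2]
width: 0.333
finger_force: 64.8
```

Run:
```python
from h import *
st(); snap('wrist','w5'); print(delta(W(-.025,-.01,.19),down(YAW)))
```

```text
t 20.65 tcp [0.398  0.3112 0.181 ] 
R [[0.052, 0.999, 0.003], [0.999, -0.052, 0.002], [0.003, 0.003, -1.0]] 
F [ 0.7  0.6 -2.2] w 0.333 64.77299674297683 q [-0.96  0.04  0.25  1.88 -0.01  1.22 -0.76]
(array([-492.3,  139.8,  -10.7]), array([ 0.001, -0.   , -0.096]))
```

View pics/w5.png

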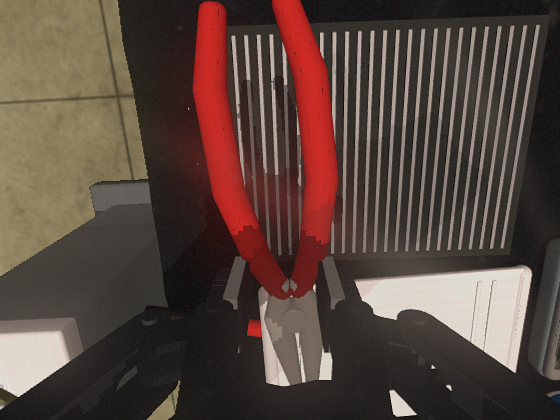

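The pliers are held at the pivot, with the handles tilted about 8° in the grip. I'll carry them over without turning, so they end up nearly parallel to the well.

{"op": "move_arm", "data": {
  "plan": [-50, 14, -10, 0, 0, 0, 20, -100, 28, -10, 0, 0, 0, 20, -155, 43, -10, 0, 0, 0, 20, -210, 58, -10, 0, 0, 0, 20, -265, 73, -10, 0, 0, 0, 20, -320, 88, -10, 0, 0, 0, 20, -375, 103, -10, 0, 0, 0, 20, -430, 118, -10, 0, 0, 0, 20]
}}

```text
time: 21.7
tool_pos: [0.4918, -0.1265, 0.1879]
tool_rot: [[0.052, 0.999, -0.001], [0.999, -0.052, -0.0], [-0.0, -0.001, -1.0]]
contact_force: [1.6, 0.8, -2.3]
width: 0.332
finger_force: 64.8
```

{"op": "move_arm", "data": {
  "plan": [-50, 15, 0, 0, 0, 0, 20, -74, 22, 0, 0, 0, 0, 20, -74, 22, 0, 0, 0, 0, 20, -74, 22, 0, 0, 0, 0, 20, -74, 22, 0, 0, 0, 0, 20, -74, 22, 0, 0, 0, 0, 20, -74, 22, 0, 0, 0, 0, 20, -74, 22, 0, 0, 0, 0, 20]
}}

```text
time: 22.7
tool_pos: [0.5108, -0.1998, 0.1894]
tool_rot: [[0.052, 0.999, 0.001], [0.999, -0.052, -0.0], [-0.0, 0.001, -1.0]]
contact_force: [0.4, -0.2, -1.6]
width: 0.335
finger_force: 64.9
```

Run:
```python
from h import *
st(); snap('wrist','w6'); print(delta(W(-.025,-.022,.056)),delta(W(-.025,-.022,.056),down(YAW-.1)))
```

```text
t 22.7 tcp [ 0.5108 -0.1998  0.1894] 
R [[0.052, 0.999, 0.001], [0.999, -0.052, -0.0], [-0.0, 0.001, -1.0]] 
F [ 0.4 -0.2 -1.6] w 0.335 64.86342369345948 q [-0.42  0.16  0.83  1.79 -0.12  1.25  0.39]
(array([ -0.4,   0.8, 133.4]), array([0., 0., 0.])) (array([ -0.4,   0.8, 133.4]), array([0.001, 0.   , 0.004]))
```

View pics/w6.png

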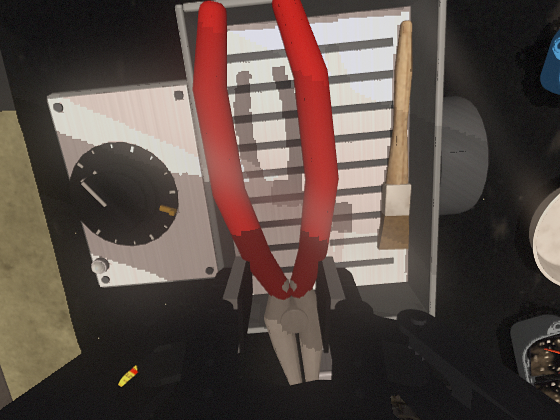

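The pliers hang parallel to the well walls, clear of them and of the brush. Lowering them now.

{"op": "move_arm", "data": {
  "plan": [0, 0, 25, 0, 0, 0, 20, 0, 0, 55, 0, 0, 0, 20, 0, 0, 85, 0, 0, 0, 20, 0, 0, 112, 0, 0, 0, 20, 0, 0, 128, 0, 0, 0, 20, 0, 0, 137, 0, 0, 0, 20, 0, 0, 137, 0, 0, 0, 20, 0, 0, 137, 0, 0, 0, 42]
}}

```text
time: 23.75
tool_pos: [0.5118, -0.2004, 0.0534]
tool_rot: [[0.052, 0.999, 0.002], [0.999, -0.052, -0.001], [-0.001, 0.002, -1.0]]
contact_force: [0.7, 0.4, 0.8]
width: 0.491
finger_force: 0.0
```

{"op": "move_arm", "data": {
  "plan": [0, 0, 0, 0, 0, 0, 42, 0, 0, 0, 0, 0, 0, 42, 0, 0, -40, 0, 0, 0, 42, 0, 0, -90, 0, 0, 0, 42, 0, 0, -135, 0, 0, 0, 42, 60, -25, -135, 0, 0, -0.17, 40, 120, -50, -135, 0, 0, -0.34, 40, 180, -50, -135, 0, 0, -0.5, 40]
}}

```text
time: 24.75
tool_pos: [0.4691, -0.0186, 0.188]
tool_rot: [[-0.437, 0.9, 0.002], [0.9, 0.437, 0.002], [0.001, 0.003, -1.0]]
contact_force: [1.9, 0.2, 0.1]
width: 0.469
finger_force: 0.0
```

Run:
```python
from h import *
st(); print(delta([.5013,.1336,.16],down(np.pi/2)))
p,d,c=snap('scene'); pt,dt,ct=snap('top')
im=np.zeros((420,800,3),np.uint8); im[:,:400]=cv2.resize(p[180:327,270:410],(400,420)); im[:,400:]=cv2.resize(pt[110:292,90:263],(400,420))
cv2.imwrite('pics/c5.png',im[:,:,::-1])
P=cloud(dt,ct); m=(pt.min(2)>150)&(P[...,2]>.01)&(P[...,2]<.024)&(P[...,1]>0.03)&(P[...,1]<.24)&(P[...,0]>.35)&(P[...,0]<.65)
q=P[m];print(np.median(q[:,2]),q.min(0),q.max(0),cv2.minAreaRect((q[:,:2]*1000).astype(np.float32)))
```

```text
t 24.75 tcp [ 0.4691 -0.0186  0.188 ] 
R [[-0.437, 0.9, 0.002], [0.9, 0.437, 0.002], [0.001, 0.003, -1.0]] 
F [1.9 0.2 0.1] w 0.469 0.0 q [-0.69 -0.07  0.65  1.96  0.04  1.24  0.4 ]
(array([122.8,  95.4,  28.4]), array([ 3.000e-03,  1.000e-03, -1.119e+00]))
0.02037093626130928 [0.36727913 0.05049548 0.01126181] [0.63187154 0.22109036 0.0239986 ] ((499.75262451171875, 135.65716552734375), (264.6197814941406, 170.17648315429688), 0.20076386630535126)
```

View pics/c5.png

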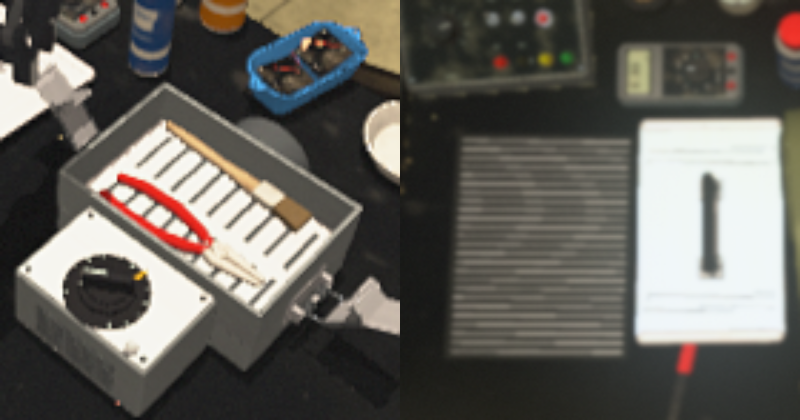

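Both tools lie flat in the well and the mat is empty. Next I'll fetch the lid.

{"op": "move_arm", "data": {
  "plan": [30, 24, 0, 0, 0, -0.17, 40, 60, 48, 0, 0, 0, -0.34, 40, 90, 70, 10, 0, 0, -0.51, 40, 123, 95, 28, 0, 0, -0.68, 40, 123, 95, 28, 0, 0, -0.85, 40, 123, 95, 28, 0, 0, -1.02, 40, 123, 95, 28, 0, 0, -1.119, 40, 123, 95, 28, 0, 0, -1.119, 40]
}}

```text
time: 25.85
tool_pos: [0.5028, 0.1317, 0.1593]
tool_rot: [[-1.0, 0.006, 0.001], [0.006, 1.0, -0.0], [-0.001, -0.0, -1.0]]
contact_force: [-0.0, 0.1, -0.4]
width: 0.469
finger_force: 0.0
```

Run:
```python
from h import *
st(); print(delta([.5013,.1336,.042],down(np.pi/2)))
```

```text
t 25.85 tcp [0.5028 0.1317 0.1593] 
R [[-1.0, 0.006, 0.001], [0.006, 1.0, -0.0], [-0.001, -0.0, -1.0]] 
F [-0.   0.1 -0.4] w 0.469 0.0 q [-0.8   0.09  0.52  1.88 -0.05  1.18  1.3 ]
(array([  1.5,   1.9, 117.3]), array([-0.   ,  0.001, -0.006]))
```

{"op": "move_arm", "data": {
  "plan": [1, 1, 30, 0, 0, -0.005, 40, 1, 1, 70, 0, 0, -0.005, 40, 1, 1, 105, 0, 0, -0.005, 40, 1, 1, 117, 0, 0, -0.005, 40, 1, 1, 117, 0, 0, -0.005, 40, 1, 1, 117, 0, 0, -0.005, 0, 1, 1, 117, 0, 0, -0.005, 0, 1, 1, 117, 0, 0, -0.005, 0],
  "force": 100
}}

```text
time: 26.85
tool_pos: [0.5029, 0.1339, 0.0439]
tool_rot: [[-1.0, -0.001, 0.003], [-0.001, 1.0, 0.001], [-0.003, 0.001, -1.0]]
contact_force: [0.2, 0.1, 6.9]
width: 0.144
finger_force: 97.8
```

{"op": "move_arm", "data": {
  "plan": [0, 0, 0, 0, 0, 0, 0, 0, 0, 0, 0, 0, 0, 0, 0, 0, -15, 0, 0, 0, 0, 0, 0, -45, 0, 0, 0, 0, 0, 0, -80, 0, 0, 0, 0, 0, 0, -115, 0, 0, 0, 0, 0, 0, -145, 0, 0, 0, 0, 0, 0, -150, 0, 0, 0, 0]
}}

```text
time: 27.85
tool_pos: [0.5025, 0.1333, 0.1944]
tool_rot: [[-1.0, -0.001, 0.004], [-0.001, 1.0, 0.002], [-0.004, 0.002, -1.0]]
contact_force: [0.3, 0.0, -3.6]
width: 0.139
finger_force: 98.3
```

Run:
```python
from h import *
st(); print(delta(W(0.0015,0,.19),down(YAW)))
```

```text
t 27.85 tcp [0.5025 0.1333 0.1944] 
R [[-1.0, -0.001, 0.004], [-0.001, 1.0, 0.002], [-0.004, 0.002, -1.0]] 
F [ 0.3  0.  -3.6] w 0.139 98.34653377532959 q [-0.81  0.06  0.52  1.84 -0.03  1.24  1.29]
(array([ -34.4, -310.6,    4.1]), array([0.004, 0.002, 1.527]))
```

{"op": "move_arm", "data": {
  "plan": [-4, -35, 0, 0, 0, 0.17, 0, -8, -70, 0, 0, 0, 0.34, 0, -12, -105, 0, 0, 0, 0.51, 0, -16, -140, 0, 0, 0, 0.68, 0, -20, -180, 0, 0, 0, 0.85, 0, -24, -220, 0, 0, 0, 1.02, 0, -28, -255, 0, 0, 0, 1.19, 0, -31, -290, 0, 0, 0, 1.36, 0]
}}

```text
time: 28.85
tool_pos: [0.5317, -0.1576, 0.1908]
tool_rot: [[-0.205, 0.979, -0.002], [0.979, 0.205, -0.0], [0.0, -0.002, -1.0]]
contact_force: [0.1, 0.2, -4.2]
width: 0.141
finger_force: 98.2
```

Run:
```python
from h import *
st(); print(delta([.538,-.179,.19],down(YAW)))
```

```text
t 28.85 tcp [ 0.5317 -0.1576  0.1908] 
R [[-0.205, 0.979, -0.002], [0.979, 0.205, -0.0], [0.0, -0.002, -1.0]] 
F [ 0.1  0.2 -4.2] w 0.141 98.23769330978394 q [-0.51  0.18  0.84  1.77 -0.14  1.25  0.57]
(array([-22.2,   1.8,   0.8]), array([-0.002, -0.   ,  0.162]))
```

{"op": "move_arm", "data": {
  "plan": [-12, 1, 0, 0, 0, 0.08, 0, -22, 2, 1, 0, 0, 0.16, 0, -22, 2, 1, 0, 0, 0.162, 0, -22, 2, 20, 0, 0, 0.162, 0, -22, 2, 38, 0, 0, 0.162, 0, -22, 2, 38, 0, 0, 0.162, 0, -22, 2, 38, 0, 0, 0.162, 0, -22, 2, 38, 0, 0, 0.162, 0]
}}

```text
time: 29.85
tool_pos: [0.5399, -0.178, 0.155]
tool_rot: [[-0.05, 0.999, 0.002], [0.999, 0.05, -0.001], [-0.001, 0.002, -1.0]]
contact_force: [-0.1, -0.5, -4.0]
width: 0.135
finger_force: 98.1
```

Run:
```python
from h import *
for i in range(2):
    st(); print(delta([.538,-.179,.127],down(YAW)))
    p,d,c=snap('top','t9'); P=cloud(d,c)
    q=P[(P[...,2]>.10)&(P[...,2]<.14)&(p.min(2)>150)&(P[...,0]>.4)&(P[...,0]<.65)&(P[...,1]<0)&(P[...,1]>-.36)]
    print(np.median(q[:,2]),cv2.minAreaRect((q[:,:2]*1000).astype(np.float32)))
    p,d,c=snap('wrist','w9')
```

```text
t 29.85 tcp [ 0.5399 -0.178   0.155 ] 
R [[-0.05, 0.999, 0.002], [0.999, 0.05, -0.001], [-0.001, 0.002, -1.0]] 
F [-0.1 -0.5 -4. ] w 0.135 98.14719915390015 q [-0.47  0.26  0.86  1.78 -0.21  1.19  0.5 ]
(array([-0.9, -2. , 28. ]), array([0.002, 0.001, 0.006]))
0.13732004127738537 ((540.716796875, -95.4519271850586), (169.9242401123047, 185.18423461914062), 89.33074188232422)
t 29.95 tcp [ 0.5398 -0.178   0.1549] 
R [[-0.05, 0.999, 0.002], [0.999, 0.05, -0.0], [-0.0, 0.002, -1.0]] 
F [-0.3 -0.3 -3.3] w 0.138 98.14709186553955 q [-0.47  0.26  0.86  1.78 -0.21  1.19  0.5 ]
(array([-0.9, -1.9, 27.9]), array([0.002, 0.   , 0.006]))
0.13724384808292087 ((538.403564453125, -96.60224914550781), (178.49217224121094, 178.2822265625), 2.960228681564331)
```

View pics/w9.png

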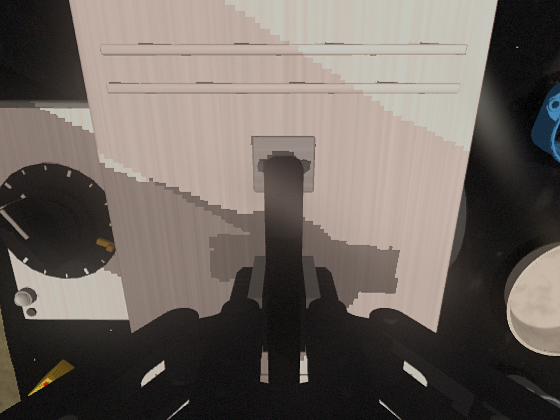

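The lid hangs level and square over the well. I'll correct by 2 mm and lower it.

{"op": "move_arm", "data": {
  "plan": [-1, -2, 0, 0, 0, 0.006, 0, -1, -2, 6, 0, 0, 0.006, 0, -1, -2, 12, 0, 0, 0.006, 0, -1, -2, 17, 0, 0, 0.006, 0, -1, -2, 21, 0, 0, 0.006, 0, -1, -2, 25, 0, 0, 0.006, 0, -1, -2, 27, 0, 0, 0.006, 0, -1, -2, 27, 0, 0, 0.006, 0]
}}

```text
time: 31.05
tool_pos: [0.5382, -0.1786, 0.1282]
tool_rot: [[-0.045, 0.999, 0.002], [0.999, 0.045, 0.0], [-0.0, 0.002, -1.0]]
contact_force: [-2.1, 4.7, 4.7]
width: 0.143
finger_force: 99.4
```

Run:
```python
from h import *
st(); print(delta([.538,-.179,.127],down(YAW)))
p,d,c=snap('top','t10'); P=cloud(d,c)
for x in(-.07,.06):
  for y in(-.11,-.06,.06,.11):
    u,v=map(int,proj(W(x,y,.106),c)); print(x,y,P[v-1:v+2,u-1:u+2,2].mean().round(4),end=' | ')
```

```text
t 31.05 tcp [ 0.5382 -0.1786  0.1282] 
R [[-0.045, 0.999, 0.002], [0.999, 0.045, 0.0], [-0.0, 0.002, -1.0]] 
F [-2.1  4.7  4.7] w 0.143 99.40525889396667 q [-0.46  0.29  0.85  1.82 -0.24  1.14  0.52]
(array([-0.4, -0.3,  1.2]), array([0.002, 0.   , 0.   ]))
-0.07 -0.11 0.5806 | -0.07 -0.06 0.5937 | -0.07 0.06 0.1089 | -0.07 0.11 0.1091 | 0.06 -0.11 0.5546 | 0.06 -0.06 0.5438 | 0.06 0.06 0.1089 | 0.06 0.11 0.1089 |
```

{"op": "move_arm", "data": {
  "plan": [0.5, 0, 0, 0, 0, 0, 0, 1, 0, 0, 0, 0, 0, 0, 1.5, -0.5, 0, 0, 0, 0, 0, 1.5, -0.5, 1, 0, 0, 0, 0, 1.5, -0.5, 2, 0, 0, 0, 0, 1.5, -0.5, 2.5, 0, 0, 0, 0, 1.5, -0.5, 2.5, 0, 0, 0, 0, 1.5, -0.5, 2.5, 0, 0, 0, 0]
}}

```text
time: 32.1
tool_pos: [0.5376, -0.1778, 0.1264]
tool_rot: [[-0.044, 0.999, 0.002], [0.999, 0.044, -0.0], [-0.0, 0.002, -1.0]]
contact_force: [-2.1, 1.1, 13.8]
width: 0.137
finger_force: 100.5
```

```bash
cat >> h.py <<'E'
def lidz():
  p,d,c=snap('top'); P=cloud(d,c)
  for x in(-.07,.06):
   for y in(-.11,-.06,.06,.11):
    u,v=map(int,proj(W(x,y,.106),c)); print(x,y,np.median(P[v-1:v+2,u-1:u+2,2]).round(4),end=' | ')
  print()
E
python3 - <<'E'
from h import *
st(); lidz()
E
```

```text
t 32.1 tcp [ 0.5376 -0.1778  0.1264] 
R [[-0.044, 0.999, 0.002], [0.999, 0.044, -0.0], [-0.0, 0.002, -1.0]] 
F [-2.1  1.1 13.8] w 0.137 100.50668478012085 q [-0.46  0.29  0.85  1.82 -0.24  1.14  0.52]
-0.07 -0.11 0.5784 | -0.07 -0.06 0.5918 | -0.07 0.06 0.1059 | -0.07 0.11 0.1047 | 0.06 -0.11 0.5513 | 0.06 -0.06 0.5416 | 0.06 0.06 0.1064 | 0.06 0.11 0.1058 |
```

The lid reads 0.106, fully seated. Releasing it and moving outside the left clip.

{"op": "move_arm", "data": {
  "plan": [0, 0, -1, 0, 0, 0, 40, 0, 0, -1, 0, 0, 0, 40, 0, 0, -1, 0, 0, 0, 40, 0, 0, -30, 0, 0, 0, 40, 0, 0, -75, 0, 0, 0, 40, 60, -1, -75, 0, 0, 0, 0, 120, -2, -75, 0, 0, 0, 0, 180, -2, -75, 0, 0, 0, 0]
}}

```text
time: 33.15
tool_pos: [0.5264, 0.004, 0.1997]
tool_rot: [[-0.043, 0.999, 0.001], [0.999, 0.043, 0.0], [0.0, 0.001, -1.0]]
contact_force: [0.6, 0.9, 0.2]
width: 0.001
finger_force: 0.0
```

Run:
```python
from h import *
st(); lidz(); print(delta(W(0,.245,.085),down(YAW)))
```

```text
t 33.15 tcp [0.5264 0.004  0.1997] 
R [[-0.043, 0.999, 0.001], [0.999, 0.043, 0.0], [0.0, 0.001, -1.0]] 
F [0.6 0.9 0.2] w 0.001 0.0 q [-0.78  0.08  0.76  1.82 -0.06  1.26  0.04]
-0.07 -0.11 0.1059 | -0.07 -0.06 0.1043 | -0.07 0.06 0.1061 | -0.07 0.11 0.6278 | 0.06 -0.11 0.1056 | 0.06 -0.06 0.1046 | 0.06 0.06 0.1068 | 0.06 0.11 0.6101 | 
(array([ 52. ,   2. , 114.4]), array([-0.001, -0.006,  0.011]))
```

The lid is seated flat everywhere. I'll go down outside the left tab and sweep it in.

{"op": "move_arm", "data": {
  "plan": [50, 2, 0, 0, 0, 0, 0, 64, 2, 0, 0, 0, 0, 0, 64, 2, 50, 0, 0, 0, 0, 64, 2, 100, 0, 0, 0, 0, 64, 2, 114, 0, 0, 0, 0, 40, 2, 112, 0, 0, 0, 0, 20, 2, 106, 0, 0, 0, 0, 5, 2, 96, 0, 0, 0, 0]
}}

```text
time: 34.2
tool_pos: [0.5305, 0.008, 0.1061]
tool_rot: [[-0.045, 0.999, 0.004], [0.999, 0.045, 0.001], [0.001, 0.004, -1.0]]
contact_force: [0.5, 1.2, 0.7]
width: 0.004
finger_force: 0.4
```

{"op": "move_arm", "data": {
  "plan": [-8, 0, -6, 0, 0, 0, 0, -14, 0, -10, 0, 0, 0, 0, -18, 0, -12, 0, 0, 0, 0, -22, 0, -12, 0, 0, 0, 0, -26, 0, -12, 0, 0, 0, 0, -29, 0, -12, 0, 0, 0, 0, -31, 0, -12, 0, 0, 0, 0, -31, 0, -12, 0, 0, 0, 0]
}}

```text
time: 35.2
tool_pos: [0.5299, -0.0238, 0.1156]
tool_rot: [[-0.044, 0.999, -0.0], [0.999, 0.044, -0.001], [-0.001, -0.0, -1.0]]
contact_force: [-0.0, -0.2, -0.9]
width: -0.0
finger_force: 0.2
```

Run:
```python
from h import *
s=st(); 
c,sn=np.cos(YAW),np.sin(YAW); d=np.array(s['tool_pos'][:2])-D0; print('local',c*d[0]+sn*d[1],-sn*d[0]+c*d[1]); p,d,c=snap('scene','s8')
cv2.imwrite('pics/s8c.png',cv2.resize(p[180:320,260:420],(800,700))[:600,:,::-1])
```

```text
t 35.2 tcp [ 0.5299 -0.0238  0.1156] 
R [[-0.044, 0.999, -0.0], [0.999, 0.044, -0.001], [-0.001, -0.0, -1.0]] 
F [-0.  -0.2 -0.9] w -0.0 0.21914151962846518 q [-0.7   0.19  0.76  1.91 -0.15  1.1   0.17]
local 0.0010146347321293731 0.15358990515373985
```

View pics/s8c.png

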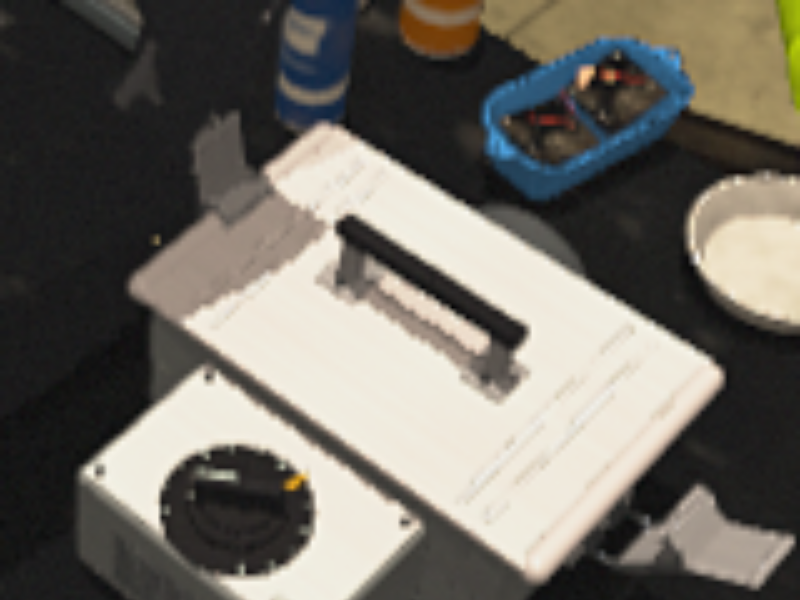

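The left clip stands upright on its bead at (215,160) in the crop, with no residual force. I'll back off and go round to the right clip.

{"op": "move_arm", "data": {
  "plan": [15, 0, 0, 0, 0, 0, 0, 20, 0, -40, 0, 0, 0, 0, 20, 0, -80, 0, 0, 0, 0, -40, 0, -80, 0, 0, 0, 0, -100, 0, -80, 0, 0, 0, 0, -160, 0, -80, 0, 0, 0, 0, -220, 0, -80, 0, 0, 0, 0, -275, 0, -80, 0, 0, 0, 0]
}}

```text
time: 36.25
tool_pos: [0.543, -0.299, 0.1959]
tool_rot: [[-0.045, 0.999, 0.001], [0.999, 0.045, -0.0], [-0.0, 0.001, -1.0]]
contact_force: [0.6, 0.2, 0.8]
width: 0.0
finger_force: 0.0
```

Run:
```python
from h import *
st(); print(delta(W(0,-.245,.085),down(YAW))); p,d,c=snap('top'); P=cloud(d,c)
q=P[175:205,265:300].reshape(-1,3); q=q[(q[:,2]>.12)&(q[:,2]<.2)]; print('tabL',len(q),q.min(0),q.max(0))
```

```text
t 36.25 tcp [ 0.543  -0.299   0.1959] 
R [[-0.045, 0.999, 0.001], [0.999, 0.045, -0.0], [-0.0, 0.001, -1.0]] 
F [0.6 0.2 0.8] w 0.0 0.0 q [-0.26  0.37  0.91  1.61 -0.31  1.31  0.75]
(array([-123. ,   -2.1,  110.9]), array([0.001, 0.   , 0.001]))
tabL 49 [ 0.51159701 -0.0397882   0.1234728 ] [ 0.54770327 -0.03077159  0.15873879]
```

The left clip stays on. Now the right one.

{"op": "move_arm", "data": {
  "plan": [-60, -2, 0, 0, 0, 0, 0, -120, -2, 0, 0, 0, 0, 0, -124, -2, 0, 0, 0, 0, 0, -124, -2, 50, 0, 0, 0, 0, -124, -2, 100, 0, 0, 0, 0, -124, -2, 111, 0, 0, 0, 0, -102, -2, 109, 0, 0, 0, 0, -80, -2, 102, 0, 0, 0, 0]
}}

```text
time: 37.3
tool_pos: [0.5445, -0.3858, 0.0994]
tool_rot: [[-0.04, 0.999, 0.007], [0.999, 0.04, -0.014], [-0.015, 0.006, -1.0]]
contact_force: [-0.3, -4.1, 3.0]
width: -0.001
finger_force: 1.1
```

{"op": "move_arm", "data": {
  "plan": [15, 0, -10, 0, 0, 0, 0, 25, 0, -17, 0, 0, 0, 0, 33, 0, -21, 0, 0, 0, 0, 37, 0, -21, 0, 0, 0, 0, 41, 0, -21, 0, 0, 0, 0, 44, 0, -21, 0, 0, 0, 0, 46, 0, -21, 0, 0, 0, 0, 46, 0, -21, 0, 0, 0, 0]
}}

```text
time: 38.3
tool_pos: [0.5416, -0.3332, 0.115]
tool_rot: [[-0.043, 0.999, 0.001], [0.999, 0.043, -0.002], [-0.002, 0.001, -1.0]]
contact_force: [0.4, -3.8, 0.3]
width: -0.004
finger_force: 1.8
```

Run:
```python
from h import *
s=st(); 
c,sn=np.cos(YAW),np.sin(YAW); d=np.array(s['tool_pos'][:2])-D0; print('local',c*d[0]+sn*d[1],-sn*d[0]+c*d[1])
```

```text
t 38.3 tcp [ 0.5416 -0.3332  0.115 ] 
R [[-0.043, 0.999, 0.001], [0.999, 0.043, -0.002], [-0.002, 0.001, -1.0]] 
F [ 0.4 -3.8  0.3] w -0.004 1.8497787974774837 q [-0.17  0.49  0.89  1.65 -0.4   1.19  0.86]
local -0.0009998589760597714 -0.15605349131290217
```

Still pressing at 3.8 N, so I'll push 5 mm further, then back off.

{"op": "move_arm", "data": {
  "plan": [2, 0, 0, 0, 0, 0, 0, 4, 0, 0, 0, 0, 0, 0, 5, 0, 0, 0, 0, 0, 0, 5, 0, 0, 0, 0, 0, 0, 5, 0, 0, 0, 0, 0, 0, -12, 0, 0, 0, 0, 0, 0, -20, 0, -50, 0, 0, 0, 0, -20, 0, -100, 0, 0, 0, 0]
}}

```text
time: 39.3
tool_pos: [0.5417, -0.3521, 0.215]
tool_rot: [[-0.043, 0.999, -0.002], [0.999, 0.043, 0.002], [0.002, -0.002, -1.0]]
contact_force: [0.7, 0.1, 0.2]
width: -0.001
finger_force: 0.0
```

Run:
```python
from h import *
st(); print(delta(W(-.13,.0,.22),down(YAW))); p,d,c=snap('top'); P=cloud(d,c)
q=P[170:205,390:435].reshape(-1,3); q=q[(q[:,2]>.115)&(q[:,2]<.17)]; print('tabR',len(q),q.min(0),q.max(0))
p,d,c=snap('scene'); P=cloud(d,c); q=P[(P[...,2]>.115)&(P[...,2]<.17)&(P[...,1]<-.29)&(P[...,1]>-.4)&(P[...,0]>.5)&(P[...,0]<.58)];print(len(q),q.min(0),q.max(0))
cv2.imwrite('pics/s9c.png',cv2.resize(p[200:310,270:430],(800,550))[:,:,::-1])
```

```text
t 39.3 tcp [ 0.5417 -0.3521  0.215 ] 
R [[-0.043, 0.999, -0.002], [0.999, 0.043, 0.002], [0.002, -0.002, -1.0]] 
F [0.7 0.1 0.2] w -0.001 0.0 q [-0.15  0.44  0.93  1.51 -0.35  1.37  0.84]
(array([ 174.7, -128.5,   -4.3]), array([-0.002, -0.002, -0.001]))
tabR 165 [ 0.52369494 -0.32305819  0.11503403] [ 0.55990426 -0.29308541  0.1550415 ]
52 [ 0.52552782 -0.32722018  0.11507404] [ 0.56191245 -0.29656995  0.15346654]
```

Both tabs read at their original "on" positions. I'll now look at the dial from above.

Run:
```python
from h import *
print(delta(W(-.135,-.05,.21),down(YAW)))
```

```text
(array([ 127.1, -136.1,    9.1]), array([ 0.008,  0.003, -0.   ]))
```

{"op": "move_arm", "data": {
  "plan": [30, -30, 0, 0, 0, 0, 0, 60, -60, 0, 0, 0, 0, 0, 90, -95, 5, 0, 0, 0, 0, 126, -134, 7, 0, 0, 0, 0, 126, -134, 7, 0, 0, 0, 0, 126, -134, 7, 0, 0, 0, 0, 126, -134, 7, 0, 0, 0, 0, 126, -134, 7, 0, 0, 0, 0]
}}

```text
time: 40.4
tool_pos: [0.4034, -0.2332, 0.2074]
tool_rot: [[-0.043, 0.999, -0.002], [0.999, 0.043, -0.003], [-0.003, -0.003, -1.0]]
contact_force: [-0.6, 0.3, 0.3]
width: -0.002
finger_force: 0.0
```

Run:
```python
from h import *
st(); p,d,c=snap('wrist'); u,v=map(int,proj(W(-.142,0,.1),c)); print(u,v)
a,b=max(0,v-75),max(0,u-100); print('crop origin u',b,'v',a)
cv2.imwrite('pics/k1.png',cv2.resize(p[a:a+150,b:b+200],(800,600),interpolation=3)[:,:,::-1])
```

```text
t 40.4 tcp [ 0.4034 -0.2332  0.2074] 
R [[-0.043, 0.999, -0.002], [0.999, 0.043, -0.003], [-0.003, -0.003, -1.0]] 
F [-0.6  0.3  0.3] w -0.002 0.0 q [-0.57 -0.16  0.96  1.95  0.14  1.29  0.39]
273 137
crop origin u 173 v 62
```

View pics/k1.png

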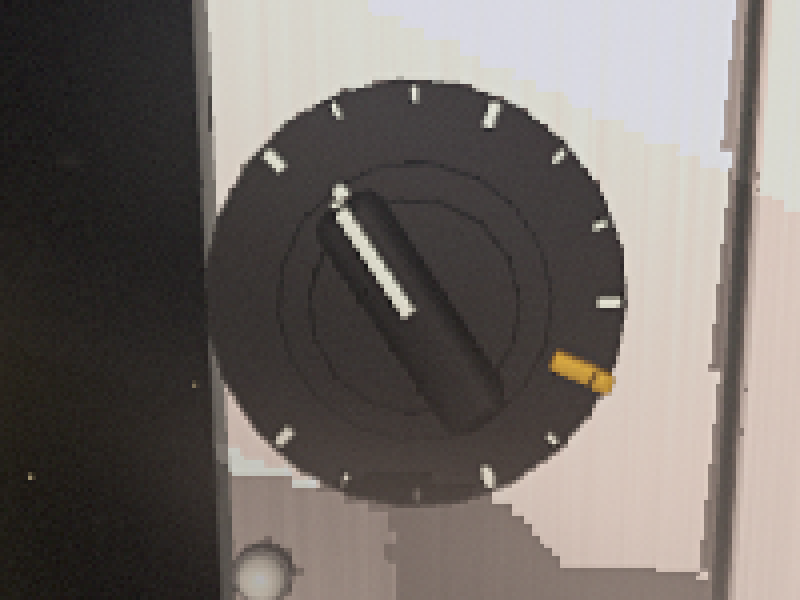

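The dial shows the pointer tip at crop (341,205) and the brass tab from (555,362) to (612,385). I'll turn these into angles.

Run:
```python
from h import *
p,d,c=load('wrist'); P=cloud(d,c)
f=lambda a,b:(173+(a+.5)/4-.5,62+(b+.5)/4-.5)
for q in((250,250),(417,450),(595,260),(440,330),(400,250)): u,v=f(*q); print(q,P[int(round(v)),int(round(u))].round(4))
def fit(pts):
    A=np.array(pts);M=np.c_[2*A,np.ones(len(A))];s=np.linalg.lstsq(M,(A**2).sum(1),rcond=None)[0];return s[:2],np.sqrt(s[2]+s[0]**2+s[1]**2)
zd=np.median([P[int(round(f(a,b)[1])),int(round(f(a,b)[0])),2] for a,b in((240,290),(417,100),(417,490),(600,330),(590,260))]); print('dial z',zd)
rim=[ray(*f(a,b),zd,c)[:2] for a,b in((208,290),(417,79),(626,290),(417,506),(270,140),(565,140),(270,443),(568,440))]
ce,r=fit(rim); print('centre',ce,r,'pred',W(-.142,0,0)[:2])
ang=lambda X,o:np.degrees(np.arctan2(X[1]-o[1],X[0]-o[0])-YAW)
for n,a,b in(('tick0',275,160),('t3',492,115),('t6',608,302),('t8',552,438),('t12',285,437),('tab_in',555,362),('tab_out',611,384)):
    print(n,ang(ray(*f(a,b),zd,c),ce).round(1))
for z in(.110,.112,.114):
    a,b=ray(*f(341,208),z,c),ray(*f(409,316),z,c); e1,e2=ray(*f(346,205),z,c),ray(*f(478,415),z,c)
    print(z,'line',ang(a,b).round(1),'ctr',ang(a,ce).round(1),'bar',ang(e1,e2).round(1),((e1+e2)/2).round(4))
```

```text
(250, 250) [ 0.3651 -0.1764  0.0853]
(417, 450) [ 0.3971 -0.2123  0.0844]
(595, 260) [ 0.428  -0.1759  0.0845]
(440, 330) [ 0.4007 -0.1861  0.1112]
(400, 250) [ 0.3935 -0.1734  0.11  ]
dial z 0.08474749880593033
centre [ 0.39598998 -0.18449524] 0.03867331263366397 pred [ 0.39383931 -0.18358854]
tick0 135.3
t3 67.5
t6 -0.2
t8 -45.2
t12 -134.9
tab_in -23.5
tab_out -22.9
0.11 line 122.1 ctr 123.5 bar 122.1 [ 0.3959 -0.1836  0.11  ]
0.112 line 122.1 ctr 123.1 bar 122.1 [ 0.3959 -0.1833  0.112 ]
0.114 line 122.1 ctr 122.6 bar 122.1 [ 0.3959 -0.1831  0.114 ]
```

The ticks check out to about 0.3°. The tab is at -23.1° and the bar at 122.3°, so it needs about 145.4° (2.54 rad) clockwise. Next, grip the bar.

Run:
```python
from h import *
print(delta([.396,-.184,.13],down(np.radians(34.9))))
```

```text
(array([49.6, -5.1, 77.3]), array([-0.003,  0.002, -0.566]))
```

{"op": "move_arm", "data": {
  "plan": [25, -3, 0, 0, 0, -0.15, 32, 50, -5, 20, 0, 0, -0.3, 32, 50, -5, 40, 0, 0, -0.45, 32, 50, -5, 60, 0, 0, -0.566, 32, 50, -5, 77, 0, 0, -0.566, 32, 50, -5, 77, 0, 0, -0.566, 32, 50, -5, 77, 0, 0, -0.566, 32, 50, -5, 77, 0, 0, -0.566, 32],
  "force": 40
}}

```text
time: 41.45
tool_pos: [0.3966, -0.183, 0.1314]
tool_rot: [[-0.573, 0.82, 0.001], [0.82, 0.573, -0.001], [-0.001, 0.001, -1.0]]
contact_force: [0.5, 0.4, -0.8]
width: 0.38
finger_force: 0.0
```

Run:
```python
from h import *
for i in range(3):
    st(); print(delta([.396,-.184,.096],down(np.radians(34.9)))); vision.capture('wrist')
```

```text
t 41.45 tcp [ 0.3966 -0.183   0.1314] 
R [[-0.573, 0.82, 0.001], [0.82, 0.573, -0.001], [-0.001, 0.001, -1.0]] 
F [ 0.5  0.4 -0.8] w 0.38 0.0 q [-0.69 -0.17  1.    2.11  0.16  1.13  0.85]
(array([-0.4, -1.1, 35.4]), array([0.001, 0.001, 0.001]))
t 41.5 tcp [ 0.3965 -0.1829  0.1314] 
R [[-0.573, 0.82, 0.001], [0.82, 0.573, -0.001], [-0.001, 0.001, -1.0]] 
F [-0.2  0.1  0.9] w 0.382 0.0 q [-0.69 -0.17  1.    2.11  0.16  1.13  0.85]
(array([-0.5, -1.1, 35.4]), array([0.001, 0.001, 0.001]))
t 41.55 tcp [ 0.3965 -0.1828  0.1313] 
R [[-0.573, 0.82, 0.001], [0.82, 0.573, -0.0], [-0.001, 0.001, -1.0]] 
F [-0.3 -0.4 -1.6] w 0.372 0.0 q [-0.69 -0.17  1.    2.11  0.16  1.13  0.85]
(array([-0.7, -1.1, 35.3]), array([0.001, 0.001, 0.001]))
```

{"op": "move_arm", "data": {
  "plan": [-0.5, -1, 15, 0, 0, 0, 32, -0.5, -1, 28, 0, 0, 0, 32, -0.5, -1, 35, 0, 0, 0, 32, -0.5, -1, 35, 0, 0, 0, 32, -0.5, -1, 35, 0, 0, 0, 0, -0.5, -1, 35, 0, 0, 0, 0, -0.5, -1, 35, 0, 0, 0, 0, -0.5, -1, 35, 0, 0, 0, 0],
  "force": 40
}}

```text
time: 42.6
tool_pos: [0.3949, -0.1842, 0.0962]
tool_rot: [[-0.572, 0.82, -0.001], [0.82, 0.572, -0.0], [0.0, -0.001, -1.0]]
contact_force: [-3.9, -0.2, 4.7]
width: 0.129
finger_force: 41.9
```

{"op": "move_arm", "data": {
  "plan": [0, 0, 0, 0, 0, 0.15, 0, 0, 0, 0, 0, 0, 0.31, 0, 0, 0, 0, 0, 0, 0.47, 0, 0, 0, 0, 0, 0, 0.63, 0, 0, 0, 0, 0, 0, 0.79, 0, 0, 0, 0, 0, 0, 0.95, 0, 0, 0, 0, 0, 0, 1.11, 0, 0, 0, 0, 0, 0, 1.27, 0],
  "force": 40
}}

```text
time: 43.6
tool_pos: [0.397, -0.1843, 0.0963]
tool_rot: [[0.617, 0.787, 0.004], [0.787, -0.617, -0.002], [0.001, 0.004, -1.0]]
contact_force: [2.8, -1.7, -3.4]
width: 0.129
finger_force: 40.6
```

Run:
```python
from h import *
s=st(); y=np.array(s['tool_rot'])[:,1]; print('yaw',np.degrees(np.arctan2(y[1],y[0])), s['moment'])
```

```text
t 43.6 tcp [ 0.397  -0.1843  0.0963] 
R [[0.617, 0.787, 0.004], [0.787, -0.617, -0.002], [0.001, 0.004, -1.0]] 
F [ 2.8 -1.7 -3.4] w 0.129 40.61118006706238 q [-0.59 -0.08  0.95  2.14  0.07  1.04 -0.34]
yaw -38.099203569448456 [-0.49551644 -0.64741895 -0.01470358]
```

{"op": "move_arm", "data": {
  "plan": [0, 0, 0, 0, 0, 0.17, 0, 0, 0, 0, 0, 0, 0.34, 0, 0, 0, 0, 0, 0, 0.51, 0, 0, 0, 0, 0, 0, 0.68, 0, 0, 0, 0, 0, 0, 0.85, 0, 0, 0, 0, 0, 0, 1.02, 0, 0, 0, 0, 0, 0, 1.17, 0, 0, 0, 0, 0, 0, 1.265, 0],
  "force": 40
}}

```text
time: 44.6
tool_pos: [0.3976, -0.1864, 0.0963]
tool_rot: [[0.937, -0.351, 0.006], [-0.35, -0.937, -0.006], [0.008, 0.003, -1.0]]
contact_force: [5.7, -8.4, -7.9]
width: 0.125
finger_force: 40.0
```

{"op": "move_arm", "data": {
  "plan": [0, 0, 0, 0, 0, 0, 0, 0, 0, 0, 0, 0, 0, 0, 0, 0, 0, 0, 0, 0, 32, 0, 0, 0, 0, 0, 0, 32, 0, 0, 0, 0, 0, 0, 32, 0, 0, -30, 0, 0, -0.15, 32, 0, 0, -70, 0, 0, -0.3, 32, 0, 0, -110, 0, 0, -0.45, 32]
}}

```text
time: 45.6
tool_pos: [0.3952, -0.1834, 0.207]
tool_rot: [[0.995, 0.101, 0.0], [0.101, -0.995, 0.0], [0.0, -0.0, -1.0]]
contact_force: [0.6, 1.2, -0.7]
width: 0.37
finger_force: 0.0
```

Run:
```python
from h import *
st(); print(delta(W(-.135,-.05,.21),down(YAW)))
```

```text
t 45.6 tcp [ 0.3952 -0.1834  0.207 ] 
R [[0.995, 0.101, 0.0], [0.101, -0.995, 0.0], [0.0, -0.0, -1.0]] 
F [ 0.6  1.2 -0.7] w 0.37 0.0 q [-0.55 -0.24  0.82  2.01  0.18  1.3  -1.26]
(array([ 2.7, 50.4, -3. ]), array([ 0.   , -0.   , -1.514]))
```

Now I'll go back to the viewing pose and check the pointer.

{"op": "move_arm", "data": {
  "plan": [0, 10, 0, 0, 0, -0.18, 0, 0, 20, 0, 0, 0, -0.36, 0, 0, 30, 0, 0, 0, -0.54, 0, 0, 40, 0, 0, 0, -0.72, 0, 3, 50, -3, 0, 0, -0.9, 0, 3, 50, -3, 0, 0, -1.08, 0, 3, 50, -3, 0, 0, -1.26, 0, 3, 50, -3, 0, 0, -1.44, 0]
}}

```text
time: 46.6
tool_pos: [0.4032, -0.2329, 0.2088]
tool_rot: [[0.029, 1.0, 0.001], [1.0, -0.029, 0.0], [0.0, 0.001, -1.0]]
contact_force: [0.6, -0.0, 0.4]
width: -0.002
finger_force: 0.0
```

{"op": "move_arm", "data": {
  "plan": [0, 0, 0, 0, 0, -0.07, 0, 0, 0, 0, 0, 0, -0.07, 0, 0, 0, 0, 0, 0, -0.07, 0, 0, 0, 0, 0, 0, -0.07, 0, 0, 0, 0, 0, 0, -0.07, 0, 0, 0, 0, 0, 0, -0.07, 0, 0, 0, 0, 0, 0, -0.07, 0, 0, 0, 0, 0, 0, -0.07, 0]
}}

```text
time: 47.6
tool_pos: [0.4032, -0.2331, 0.2088]
tool_rot: [[-0.035, 0.999, 0.0], [0.999, 0.035, -0.0], [-0.0, 0.0, -1.0]]
contact_force: [0.3, 0.7, -0.4]
width: -0.001
finger_force: 0.0
```

Run:
```python
from h import *
st(); p,d,c=snap('wrist'); u,v=map(int,proj([.396,-.1845,.085],c)); 
a,b=max(0,v-75),max(0,u-100); print('crop origin u',b,'v',a)
k=cv2.resize(p[a:a+150,b:b+200],(800,600),interpolation=3)
s,_,_=snap('scene')
k[:200,:260]=cv2.resize(s[190:300,270:413],(260,200))
cv2.imwrite('pics/k2.png',k[:,:,::-1])
```

```text
t 47.6 tcp [ 0.4032 -0.2331  0.2088] 
R [[-0.035, 0.999, 0.0], [0.999, 0.035, -0.0], [-0.0, 0.0, -1.0]] 
F [ 0.3  0.7 -0.4] w -0.001 0.0 q [-0.8  -0.26  1.13  1.95  0.25  1.31  0.29]
crop origin u 176 v 62
```

View pics/k2.png

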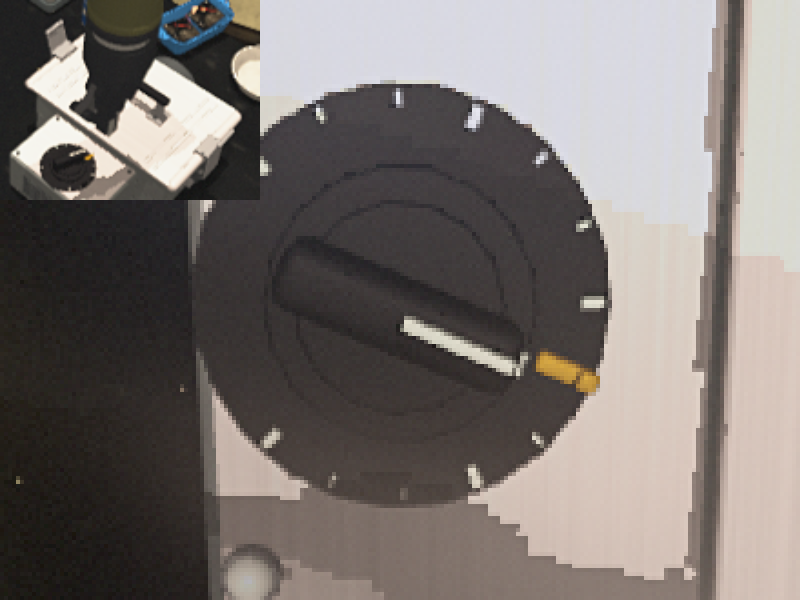

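The pointer line, (403,322) to (514,372), runs straight at the brass tab, (540,360) to (597,383), and both clips are upright. A quick numeric check before handing in.

Run:
```python
from h import *
p,d,c=load('wrist')
f=lambda a,b:(176+(a+.5)/4-.5,62+(b+.5)/4-.5)
ang=lambda X,o:np.degrees(np.arctan2(X[1]-o[1],X[0]-o[0])-YAW)
rim=np.array([ray(*f(a,b),.0848,c)[:2] for a,b in((193,290),(401,83),(610,290),(401,507),(552,140),(254,443),(552,440))])
M=np.c_[2*rim,np.ones(len(rim))];ce=np.linalg.lstsq(M,(rim**2).sum(1),rcond=None)[0][:2]; print(ce)
print('tab',[ang(ray(*f(a,b),.0848,c),ce).round(1) for a,b in((538,360),(596,383))],'t6',ang(ray(*f(593,303),.0848,c),ce).round(1))
r=lambda a,b:ray(*f(a,b),.112,c)
print('line',ang(r(514,371),r(403,323)).round(1),'ctr',ang(r(514,371),ce).round(1),'bar',ang(r(519,360),r(281,265)).round(1))
print('skirt dot',[ang(ray(*f(521,364),z,c),ce).round(1) for z in (.09,.092)])
```

```text
[ 0.39591789 -0.18434535]
tab [np.float64(-23.3), np.float64(-22.9)] t6 -0.7
line -23.8 ctr -24.3 bar -22.1
skirt dot [np.float64(-26.4), np.float64(-25.9)]
```

```bash
python3 -c "
from h import *
print(order.job_done())"
```

```text
the job is handed in; nothing more can be done
None
```

The job is handed in: the brush and pliers are in the dryer, the lid is seated with both clips on, and the timer pointer is within about 1° of the brass tab; the hand-in returned no verdict.

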